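Take the primed deck off the barbed spray hook and rack it to dry

TASK

Take the primed tank deck off the barbed spray hook: lift it, tip it and work its round opening up over the barbed end without wrenching the stand. Then lower it, the same edge up, squarely into one of the free slots of the dowel rack and leave it standing there, with nothing else disturbed.

Things in the scene. Friction and masses are not known exactly. Their poses are not given: they have to be found in the camera images.
- deck_mid (a point): middle of the deck plate of a model tank: flat blue-grey plate, loose, 0.11 kg, hanging on the hook by its round opening; 165 mm high as it hangs, 100 wide, 6 thick. z up along the plate (front edge 82.5 mm above this point, rear edge 82.5 below), y across, x out of its face, which looks to the hook's tip. Grilles low on the face and hatches at its upper corners stand out under 4 mm.
- deck_hole (a point): centre of the deck's round through opening, 40 mm in diameter, 12.5 mm above the deck's middle; axes as the deck's. Its top edge rests on the hook. Above the opening 50 mm of plate is free up to the front edge; the middle 40 mm of that strip is flat on both faces and is the place to pinch it.
- stand: spray stand fixed to the bench: cast foot 120 x 100 x 14 mm, post 12 mm thick with a clamp boss 28 mm wide, top 187 mm high, and a hook of 6 mm wire. Origin: on the bench under the post; z up, x along the hook. The level arm runs to +x at height 175 mm (wire axis) to 145 mm from the post, then turns straight up to the tip.
- hook_tip (a point): top of the hook's upturned end, 145 mm from the post, 219 mm above the bench; axes as the stand's. From it a barb of 4.4 mm wire returns 9 mm towards the post and 10 mm down. The end is 50 mm high over all, so the upright deck cannot pass it; tipped about 45 degrees, front edge leaning back to the post, rear edge swung out ahead, its opening can be led along the wire and up over the tip.
- rack: dowel rack fixed to the bench: board 150 (x) x 90 (y) x 15 mm, with pairs of dowels 8 mm thick, 70 mm tall, at x = -56, -28, 0, 28, 56 and y = -28, 28 mm. Origin: underside of the board, centre; z up. Between the pairs are four slots 20 mm wide along y, centred at x = -42, -14, 14 and 42 mm; the last holds the skirt, the others are free. A plate in a slot stands on the board and may lean.
- skirt: side skirt of the same model: blue-grey plate 130 x 60 x 5 mm standing on edge in the rack's end slot, loose; origin in the middle of its lower edge. Leave it there.
- hull: open model tank hull on tracks, 165 x 104 mm, 52 mm high, loose; origin underneath its middle. Leave it.
- dropper: blue dropper bottle, 44 mm in diameter, 122 mm high, loose; origin underneath. Leave it.
- paint: small grey paint bottle, 28 mm in diameter, 75 mm high, loose; origin underneath. Leave it.
Not all that is in view belongs to the job. Leave any brown or green look-alike of the part that bears deck_mid alone.

How it is judged (in metres and radians):
On the way:
1. the deck is lowered into a free slot of the rack, its rear edge within 12 mm of the board, while the fingers still hold it (z of deck_mid in the frame of rack below 0.1095 m and angle between deck_mid's own z axis and vertical below 0.3 rad and x of deck_mid in the frame of rack between -0.056 and 0.028 m and y of deck_mid in the frame of rack between -0.03 and 0.03 m and contact force between the fingers and deck above 0.3 N), for 0.1 s.
At the end, for the whole second after the job is handed in: the deck stands at rest on the rack's board in one of the three free slots, front edge up: its middle within 30 mm of the rack's middle across the rack (along the slots), its rear edge within 5 mm of the board, tilted less than 0.3 rad from upright (z of deck_mid in the frame of rack between 0.085 and 0.1025 m and angle between deck_mid's own z axis and vertical below 0.3 rad and x of deck_mid in the frame of rack between -0.056 and 0.028 m and y of deck_mid in the frame of rack between -0.03 and 0.03 m and linear speed of deck below 0.02 m/s); the robot touches nothing.
It fails at once if the stand or its hook is wrenched or struck with more than 25 N (contact force between stand and anything else above 25 N).
It fails at once if the skirt is shifted more than 30 mm or tipped (distance of skirt from where it was at the start of the episode above 0.03 m or angle between skirt's own z axis and vertical above 0.5 rad).
It fails at once if the hull or a bottle is shifted more than 20 mm or tipped (distance of any of hull, dropper, paint from where it was at the start of the episode above 0.02 m or angle between any of dropper, paint's own z axis and vertical above 0.5 rad).
It also fails if it takes over 48 s, if anything falls off the work surface, if the arm or the gripper's body presses on something with over 40 N, if the wrist force passes 120 N, or if a joint passes its speed limit or range.

ROBOT

A 6-joint arm with a two-finger parallel gripper is mounted at the origin on the work surface. World frame = base frame: x ahead of the robot, y to its left, z up, the work surface at z = 0. Lengths are in mm, angles in rad, forces in N, time in s.
With the tool pointing down it reaches from about 350 to 875 mm from the base axis. Payload 4.2 kg.
Tool frame: the origin (TCP) lies midway between the tips of the shut fingers; the grasp point (between the pads) lies behind it (arm.tcp_to_grasp is the z of the grasp point in the tool frame, in mm); z points along the fingers, y is the direction in which the jaws open and shut (so a half turn about z gives the same grasp; the last joint's range is limited). The gripper opens to 85 mm and grips with 20 to 120 N. Pads are 22 mm wide; open, the fingers measure 114 mm over their backs; the gripper's body (76 mm by 85 mm) begins 54 mm behind the grasp point. The pads swing forward as they close: fully open they stand 13 mm farther back than shut.
Start: joints at [-1.038, 0.385, 0.008, 0, -1.194, -0.259], TCP at [169.011, -601.693, 231.312] pointing down, gripper open.
Joint ranges: [-3.14, 3.14], [-1.21, 2.06], [-1.07, 1.41], [-3.16, 2.05], [-2.99, -0.16], [-3.1, 3.1]. Speed limits (rad/s): [2.79, 2.79, 3.14, 3.14, 3.14, 3.14].

INTERFACE

Orientations are given as a unit quaternion [x, y, z, w].
In Python, from bench import arm, optics, job_done gives the robot as it stands.
- The arm moves only by the tool carry_out, never from a script. Its argument "increments" is a list that holds one entry, the list of rows, each a list of 7 numbers: the shift along the world's x, y, z in m, then the turn, a rotation vector about the world's x, y, z in degrees, then the closure, from -1 (fully open) to 1 (shut). In form: [[[x, y, z, ax, ay, az, fingers], ...]]. A call has 1 to 5 rows; each row shifts and turns the commanded pose from where the row before left it; what a row does not reach is not made up. A row lasts 1/10 s, in which the tool goes at most 50 mm and 8.59 degrees, less where a joint would pass 70% of its speed; a pose out of reach is approached as far as the arm can. A call is refused whole if a number of a shift passes 0.05 or a number of a turn 8.59, either way. A call with a gripper value outside its range is refused whole. The fingers move at their own pace and stop on an object; the grip force is fixed at half the most. Time passes only in rows, so rows that do not move let the fingers close. It gives the time, the measured TCP pose, the force and the opening at its end, in the units of the state.
- arm.read_state(): the state, without advancing time (a new reading comes with each control period).
- optics.get_image(name): name is "scene" or "top" or "wrist"; returns a dict with "color" (384x512x3 uint8, red, green, blue), "fx", "fy", "cx", "cy" (pixels), "rvec" (rotation vector, rad) and "tvec" (3), from world to camera coordinates, as OpenCV has them. Camera axes: x right, y down, z forward; pixel columns grow to the right and rows downward; lengths in mm; the calibration is good to about 2 mm. The wrist camera is an equidistant fisheye: a pixel r from the principal point sees the ray r / f radians off the axis. A picture is of the moment at which its call begins. There is no depth.
- job_done(): hands the job in, once; it reports no verdict.
The state is a dict: "clock": time; "joints": joint angles; "joint_vel": joint speeds; "joint_efforts": joint torques, N m; "position": TCP position; "ee_rot": TCP orientation; "contact_force": force on the tool from outside, world axes, zero at the start; "wrist_torque": the same for the moment, N m; "gripper_width": finger opening in mm.
Only numpy, scipy, OpenCV 4.12 (cv2) and the standard library are available. Lean on these libraries where they do the work, as an engineer would, in place of code of your own. Each camera call takes 0.05 s, during which the arm holds its last target.

## Working session

There is one attempt and no reset: what is moved stays moved. The work goes in short steps, Python scripts to look and compute and a tool call to move; the robot and the scene stay as the last step left them, time stands still between calls to the robot, and variables do not carry over. Pictures are saved under pics/ and viewed, and the job is handed in when it is done.

Besides the shell and the picture viewer there is one more tool, called as a command line: name --argument value ..., lists and objects as JSON in quotes. carry_out: Moves the arm, as the interface text tells. Its arguments: {"type":"object","properties":{"increments":{"type":"array","items":{"type":"array","items":{"type":"array","items":{"type":"number"}}}}},"required":["increments"]}

```bash
ls; mkdir -p pics
python3 - <<'E'
from bench import arm, optics
import cv2
print(arm.read_state()); print(arm.tcp_to_grasp)
for n in ["scene","top","wrist"]:
    d=optics.get_image(n); cv2.imwrite(f"pics/{n}0.png",cv2.cvtColor(d["color"],cv2.COLOR_RGB2BGR))
    print(n,{k:d[k] for k in d if k!="color"})
E
```

```text
pics
{'clock': 0.0, 'joints': array([-1.03839082e+00,  3.85555604e-01,  6.60068716e-03, -5.14325266e-04,
       -1.19400343e+00, -2.58644567e-01]), 'joint_vel': array([ 9.10554372e-05,  9.74272749e-04, -1.31065384e-03,  6.35411589e-04,
       -2.93058091e-04,  1.88573797e-03]), 'joint_efforts': array([ 1.87809615e-03, -3.92289484e+01,  1.88402510e+01,  4.18630645e+00,
       -4.58584007e-03, -4.93878943e-06]), 'position': array([ 168.85509191, -601.13630354,  230.21005373]), 'ee_rot': array([-1.36359355e-01,  9.90658822e-01,  1.08964154e-03, -1.95938415e-04]), 'contact_force': array([-0.88265295, -0.60294647,  0.07048484]), 'wrist_torque': array([ 0.02507658, -0.00672254,  0.02082691]), 'gripper_width': 85.49145421072645}
-18.700000000000003
scene {'fx': 499.72513316816486, 'fy': 499.72513316816486, 'cx': 259.60860345861903, 'cy': 190.34962657474506, 'rvec': array([ 1.7473086 ,  1.8801667 , -0.67826861]), 'tvec': array([ -54.38762365, -340.8690633 , 1611.08523362])}
top {'fx': 368.05659998533605, 'fy': 368.05659998533605, 'cx': 249.39366581794974, 'cy': 194.98705456199912, 'rvec': array([ 2.16355488, -2.1072221 ,  0.19613557]), 'tvec': array([ 42.82476856, 597.04153869, 996.03789895])}
wrist {'fx': 297.3186396354542, 'fy': 297.3186396354542, 'cx': 258.1700107079794, 'cy': 192.1061537925282, 'rvec': array([-1.77386914, -2.34297808, -0.35841742]), 'tvec': array([623.81466865, -38.22107469, 378.60416962])}
```

View pics/scene0.png

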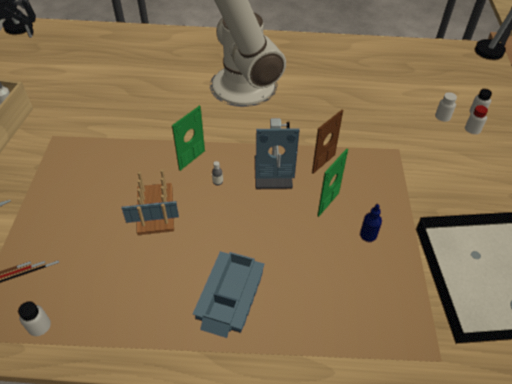

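View pics/top0.png

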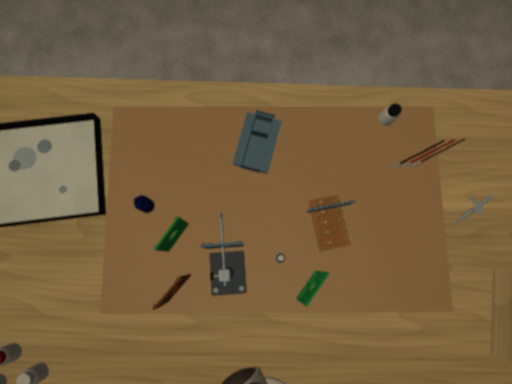

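View pics/wrist0.png

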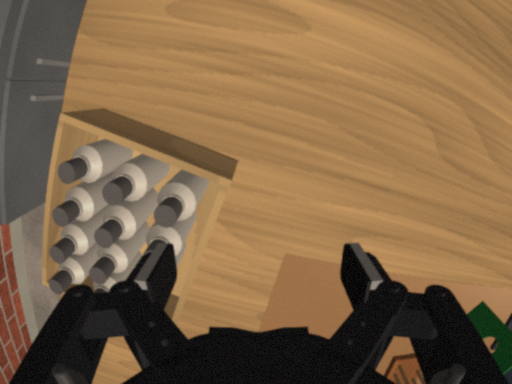

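The scene view shows the deck on the hook at about (276,150), the rack at (155,210) and green and brown look-alikes around them. In the top view, the hook wire runs from (223,275) to (222,213), the deck is edge-on at (222,245) and the rack is at (329,222). I'll zoom in and measure.

```bash
cat > h.py <<'E'
import numpy as np, cv2
from bench import arm, optics
def get(n): return optics.get_image(n)
def K(d): return np.array([[d["fx"],0,d["cx"]],[0,d["fy"],d["cy"]],[0,0,1.]])
def RT(d): return cv2.Rodrigues(np.array(d["rvec"],float))[0], np.array(d["tvec"],float)
def proj(d,P):
    R,t=RT(d); p=np.atleast_2d(P)@R.T+t
    if d.get("fish"):
        r=np.hypot(p[:,0],p[:,1]); th=np.arctan2(r,p[:,2]); s=th/np.maximum(r,1e-9)
        return np.c_[d["cx"]+d["fx"]*p[:,0]*s,d["cy"]+d["fy"]*p[:,1]*s]
    return np.c_[d["cx"]+d["fx"]*p[:,0]/p[:,2],d["cy"]+d["fy"]*p[:,1]/p[:,2]]
def ray(d,uv):
    R,t=RT(d); uv=np.atleast_2d(uv).astype(float)
    x=(uv[:,0]-d["cx"])/d["fx"]; y=(uv[:,1]-d["cy"])/d["fy"]
    if d.get("fish"):
        th=np.hypot(x,y); s=np.sin(th)/np.maximum(th,1e-9)
        v=np.c_[x*s,y*s,np.cos(th)]
    else: v=np.c_[x,y,np.ones(len(x))]
    v=v@R; return -R.T@t, v/np.linalg.norm(v,axis=1)[:,None]
def onz(d,uv,z):
    o,v=ray(d,uv); return o+v*((z-o[2])/v[:,2])[:,None]
def tri(d1,u1,d2,u2):
    o1,v1=ray(d1,u1);o2,v2=ray(d2,u2);out=[]
    for a,b in zip(v1,v2):
        s=np.linalg.lstsq(np.c_[a,-b],o2-o1,rcond=None)[0]
        p,q=o1+s[0]*a,o2+s[1]*b; out.append(np.r_[(p+q)/2,np.linalg.norm(p-q)])
    return np.array(out)
def crop(d,x0,y0,w,h,s,name):
    im=cv2.cvtColor(d["color"],cv2.COLOR_RGB2BGR)[y0:y0+h,x0:x0+w]
    im=cv2.resize(im,None,fx=s,fy=s,interpolation=cv2.INTER_CUBIC)
    for i in range(0,w,10): cv2.line(im,(i*s,0),(i*s,4 if i%50 else 12),(0,0,255),1)
    for i in range(0,h,10): cv2.line(im,(0,i*s),(4 if i%50 else 12,i*s),(0,0,255),1)
    cv2.imwrite("pics/"+name,im)
E
python3 - <<'E'
from h import *
import pickle
d=get("scene");t=get("top")
pickle.dump((d,t),open("first.pkl","wb"))
crop(d,240,105,80,100,6,"sc_deck.png"); crop(d,110,160,90,80,7,"sc_rack.png")
crop(t,190,200,70,110,5,"top_deck.png"); crop(t,295,180,70,80,7,"top_rack.png")
E
```

```text
(no output)
```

View pics/sc_deck.png

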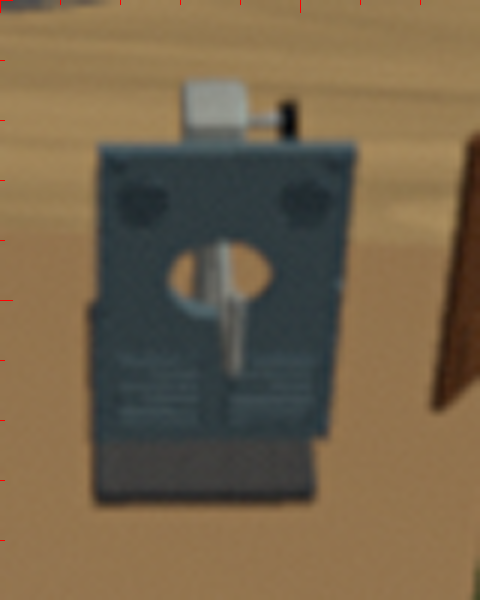

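View pics/sc_rack.png

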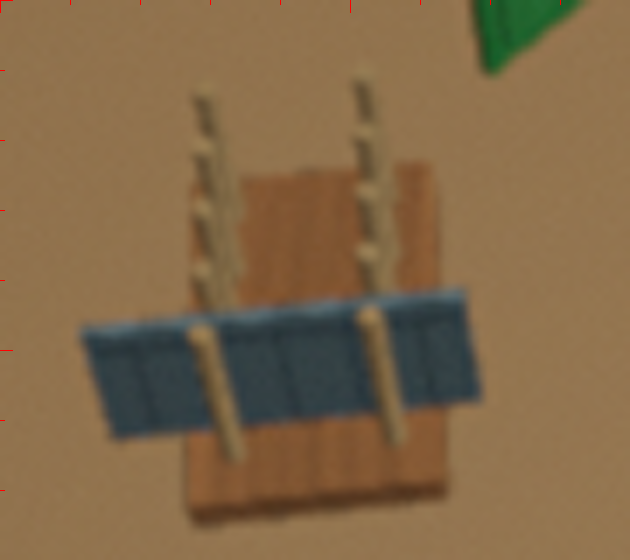

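View pics/top_deck.png

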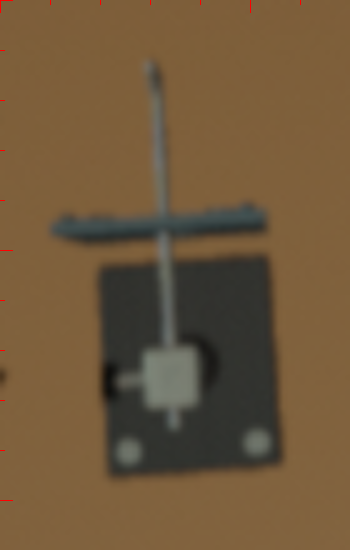

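View pics/top_rack.png

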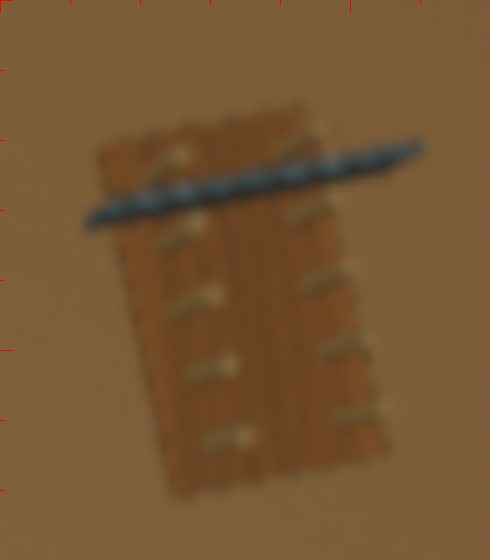

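Run:
```python
from h import *
import pickle
d,t=pickle.load(open("first.pkl","rb"))
def c(x0,y0,s,pts): return np.array([x0,y0])+(np.array(pts,float)+.5)/s-.5
np.set_printoptions(precision=1,suppress=True)
D=lambda p:c(190,200,5,p); R=lambda p:c(295,180,7,p)
S=lambda p:c(240,105,6,p); SR=lambda p:c(110,160,7,p)
foot=onz(t,D([(100,267),(267,256),(281,462),(110,475)]),14); print("foot",foot,foot.mean(0))
boss=onz(t,D([(145,348),(197,345),(200,405),(147,408)]),187); print("boss",boss,boss.mean(0))
print("tip",onz(t,D([(150,65)]),219)); print("arm wire",onz(t,D([(159,170),(164,225),(170,330)]),175))
print("decktop",onz(t,D([(52,230),(266,215)]),228))
print("scene tip+top tri",tri(t,D([(150,65)]),d,S([(237,297)])))
dt=tri(t,D([(54,228),(266,214)]),d,S([(355,147),(100,147)]));print("deck top corners tri",dt)
dw=onz(t,R([(183,155),(200,225),(216,293),(232,365),(248,436),(318,130),(337,197),(353,267),(368,340),(386,410)]),85)
dws=onz(d,SR([(204,328),(200,268),(203,207),(204,146),(205,90),(371,314),(368,252),(365,190),(363,130),(361,75)])[[0,1,2,3,4,5,6,7,8,9]],85)
print(dw); print(dws)
b=onz(t,R([(97,148),(303,103),(390,455),(175,497)]),15);print(b,b.mean(0))
sk=onz(t,R([(90,222),(420,148)]),75);print("skirt",sk)
```

```text
foot [[430.4 168.   14. ]
 [439.   72.5  14. ]
 [324.4  61.4  14. ]
 [315.  157.3  14. ]] [377.2 114.8  14. ]
boss [[390.3 128.5 187. ]
 [392.3 103.8 187. ]
 [364.4 101.4 187. ]
 [362.4 126.5 187. ]] [377.4 115.1 187. ]
tip [[522.3 129.2 219. ]]
arm wire [[475.9 125.9 175. ]
 [449.2 122.4 175. ]
 [398.8 117.6 175. ]]
decktop [[443.6 170.5 228. ]
 [453.   72.3 228. ]]
scene tip+top tri [[522.1 129.4 220.3   0.7]]
deck top corners tri [[444.5 170.6 226.7   1.5]
 [453.4  73.4 227.4   2. ]]
[[ 576.4 -137.8   85. ]
 [ 548.9 -144.3   85. ]
 [ 522.4 -150.3   85. ]
 [ 494.5 -156.2   85. ]
 [ 467.4 -162.1   85. ]
 [ 587.9 -191.2   85. ]
 [ 561.4 -198.2   85. ]
 [ 534.  -204.    85. ]
 [ 505.6 -209.3   85. ]
 [ 478.7 -215.7   85. ]]
[[ 587.1 -191.1   85. ]
 [ 561.5 -198.3   85. ]
 [ 534.6 -203.4   85. ]
 [ 506.8 -209.3   85. ]
 [ 480.6 -214.9   85. ]
 [ 576.7 -136.6   85. ]
 [ 550.  -142.9   85. ]
 [ 522.4 -149.4   85. ]
 [ 494.9 -155.5   85. ]
 [ 469.  -161.3   85. ]]
[[ 589.7 -115.9   15. ]
 [ 611.4 -203.2   15. ]
 [ 464.7 -236.8   15. ]
 [ 445.3 -147.7   15. ]] [ 527.8 -175.9   15. ]
skirt [[ 550.3 -102.8   75. ]
 [ 583.5 -234.4   75. ]]
```

The two views agree to about 1 mm:
- **Stand:** post at (377, 115), yaw about 5.4°.
- **Deck:** top edge centre at (449, 122), yaw about 5.3°.
- **Rack:** centre at (528, -176.6), yaw 12.6°.

I'll move above the deck now and record joint and pose pairs on the way, so I can check the arm can reach the 45° tip.

carry_out --increments '[[[0.03, 0.03, 0.03, 0, 0, 5, -1], [0.03, 0.035, 0.03, 0, 0, 5, -1], [0.03, 0.04, 0.03, 0, 0, 5, -1], [0.025, 0.043, 0.02, 0, 0, 5, -1], [0.025, 0.043, 0.02, 0, 0, 5, -1]]]'

```text
clock: 0.75
position: [298.2, -424.9, 351.3]
ee_rot: [-0.349, 0.937, -0.0, 0.0]
contact_force: [0.2, 0.3, 0.3]
gripper_width: 85.1
```

```bash
cat > log.py <<'E'
from bench import arm
import json,numpy as np
s=arm.read_state()
open("log.jsonl","a").write(json.dumps([list(map(float,s["joints"])),list(map(float,s["position"])),list(map(float,s["ee_rot"]))])+"\n")
np.set_printoptions(precision=3,suppress=True)
print(s["clock"],s["position"],s["ee_rot"],s["joints"],"F",s["contact_force"],"T",s["wrist_torque"],"w",s["gripper_width"])
E
python3 log.py
```

```text
0.75 [ 298.187 -424.934  351.325] [-0.349  0.937 -0.     0.   ] [-0.646  0.139 -0.031 -0.    -1.401 -0.211] F [0.222 0.269 0.27 ] T [-0.047 -0.094  0.014] w 85.11072657810419
```

carry_out --increments '[[[0.025, 0.045, 0.01, 0, 0, 5, -1], [0.025, 0.048, 0.01, 0, 0, 5, -1], [0.02, 0.048, 0.01, 0, 0, 5, -1], [0.02, 0.048, 0.01, 0, 0, 5, -1], [0.02, 0.048, 0.01, 0, 0, 5, -1]]]'

```text
clock: 1.25
position: [400.8, -202.1, 398.0]
ee_rot: [-0.544, 0.839, -0.0, 0.0]
contact_force: [1.5, -1.0, -0.6]
gripper_width: 85.6
```

```bash
python3 log.py
```

```text
1.25 [ 400.811 -202.067  398.019] [-0.544  0.839 -0.     0.   ] [-0.103 -0.003 -0.073 -0.    -1.499 -0.318] F [ 1.477 -0.992 -0.564] T [-0.034 -0.146  0.023] w 85.6182666365335
```

carry_out --increments '[[[0.015, 0.048, 0, 0, 0, 5, -1], [0.01, 0.048, 0, 0, 0, 5, -1], [0.01, 0.048, 0, 0, 0, 5, -1], [0, 0.048, 0, 0, 0, 5, -1], [0, 0.048, 0, 0, 0, 5, -1]]]'

```text
clock: 1.75
position: [435.2, 37.7, 397.4]
ee_rot: [0.713, -0.702, -0.0, -0.0]
contact_force: [0.9, -0.7, 0.6]
gripper_width: 85.4
```

```bash
python3 log.py
```

```text
1.75 [435.202  37.671 397.431] [ 0.713 -0.702 -0.    -0.   ] [ 0.461 -0.025 -0.097 -0.    -1.499 -0.445] F [ 0.878 -0.695  0.57 ] T [ 0.052 -0.102  0.024] w 85.4418268913997
```

carry_out --increments '[[[0.005, 0.042, 0, 0, 0, 4.5, -1], [0.005, 0.042, 0, 0, 0, 0, -1], [0, 0, -0.02, 0.75, -8, 0, -1], [0, 0, -0.02, 0.75, -8, 0, -1], [0, 0, -0.02, 0.75, -8, 0, -1]]]'

```text
clock: 2.25
position: [446.0, 121.2, 337.7]
ee_rot: [0.722, -0.659, 0.141, -0.158]
contact_force: [0.0, -1.8, 1.4]
gripper_width: 85.3
```

```bash
python3 log.py
```

```text
2.25 [446.047 121.215 337.663] [ 0.722 -0.659  0.141 -0.158] [ 0.781 -0.188 -0.569  0.345 -0.879 -0.869] F [ 0.027 -1.843  1.379] T [-0.269  0.69  -0.121] w 85.29581053225438
```

carry_out --increments '[[[0, 0, 0, 0.75, -8, 0, -1], [0, 0, 0, 0.75, -8, 0, -1]]]'

```text
clock: 2.45
position: [446.6, 117.3, 338.3]
ee_rot: [0.696, -0.638, 0.223, -0.242]
contact_force: [2.2, -1.7, 1.9]
gripper_width: 85.3
```

```bash
python3 log.py
python3 - <<'E'
from h import *
d=get("scene");crop(d,150,0,200,200,4,"sc1.png")
w=get("wrist");cv2.imwrite("pics/w1.png",cv2.cvtColor(w["color"],cv2.COLOR_RGB2BGR))
E
```

```text
2.45 [446.605 117.3   338.288] [ 0.696 -0.638  0.223 -0.242] [ 0.786 -0.286 -0.851  0.779 -0.608 -1.262] F [ 2.182 -1.736  1.919] T [-0.295  0.942 -0.155] w 85.30527735966126
```

View pics/sc1.png

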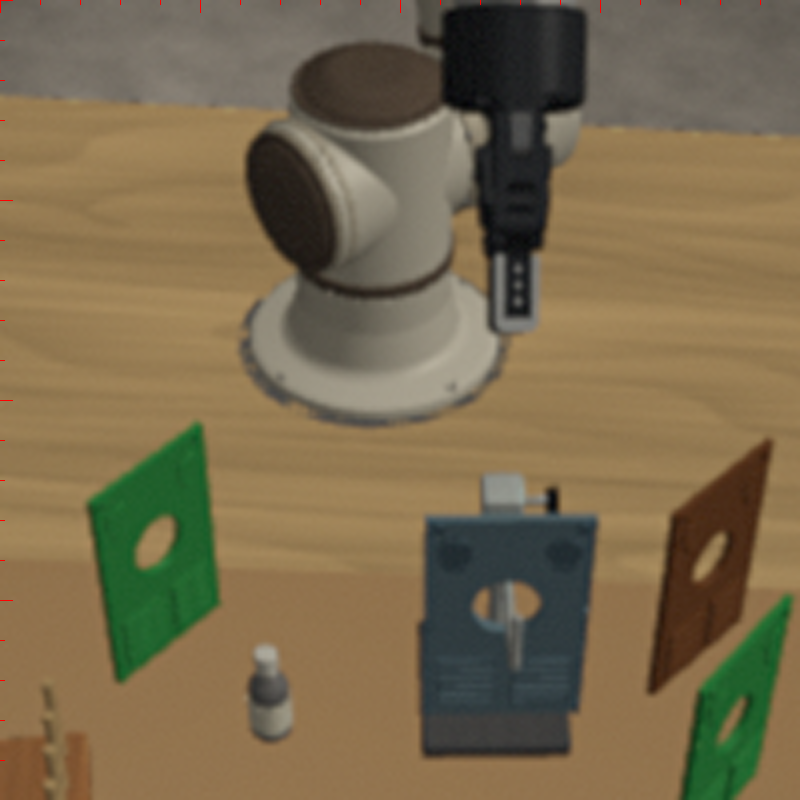

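View pics/w1.png

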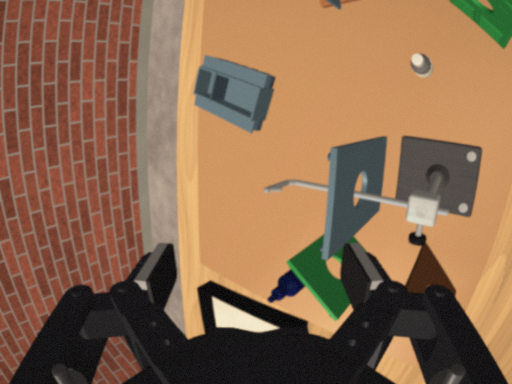

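The scene view shows the gripper clear above and behind the hanging deck, with its fingers at about (515,290) in the crop. The wrist view shows the hook tip at (272,188) pointing away from the post. I'll fit the kinematics from the logged samples.

```bash
cat > kin.py <<'E'
import json,numpy as np
from scipy.spatial.transform import Rotation as R
from scipy.optimize import least_squares
L=[json.loads(l) for l in open("log.jsonl")]
L.append([[-1.038,.385,.008,0,-1.194,-.259],[169.011,-601.693,231.312],[-.13636,.99066,0.0005,0]])
Q=np.array([l[0] for l in L]);P=np.array([l[1] for l in L]);E=R.from_quat([l[2] for l in L])
ry=lambda t:R.from_euler("y",t); rx=lambda t:R.from_euler("x",t); rz=lambda t:R.from_euler("z",t)
LO=np.array([-3.14,-1.21,-1.07,-3.16,-2.99,-3.1]);HI=np.array([3.14,2.06,1.41,2.05,-.16,3.1])
def frames(q,s4,s6):
    A=rz(q[0]);B=A*ry(q[1]);C=A*ry(q[1]-q[2]);D=C*rx(s4*q[3]);F=D*ry(-q[4]);T=F*rx(s6*q[5]);return A,B,C,D,F,T
best=None
for s4 in(1,-1):
  for s6 in(1,-1):
    Ts=[frames(q,s4,s6)[-1] for q in Q]
    X=R.concatenate([t.inv()*e for t,e in zip(Ts,E)]); m=X.mean()
    err=np.degrees(np.max((m.inv()*X).magnitude()))
    if best is None or err<best[0]: best=(err,s4,s6,m)
err,s4,s6,M=best
def row(q):
    A,B,C,D,F,T=[f.as_matrix() for f in frames(q,s4,s6)]
    z=np.c_[A[:,0],A[:,2],B[:,2],C[:,0],C[:,1],C[:,2],F[:,0],F[:,1]]
    return z
def fit():
    Aall=np.vstack([row(q) for q in Q]); return np.linalg.lstsq(Aall,P.ravel(),rcond=1e-4)
sol=fit(); par=sol[0]
def fk(q): return row(q)@par, frames(q,s4,s6)[-1]*M
def ik(p,Rt,q0):
    def f(q):
        pp,RR=fk(q); return np.r_[(pp-p)/10,(Rt.inv()*RR).as_rotvec()*10]
    r=least_squares(f,np.clip(q0,LO+1e-3,HI-1e-3),bounds=(LO,HI)); return r.x,2*r.cost
if __name__=="__main__":
    np.set_printoptions(precision=2,suppress=True)
    print("rot err",err,s4,s6,M.as_matrix()); print("par r0 z0 a b dC eC L dF",par,"sv",sol[3])
    print(np.array([fk(q)[0] for q in Q])-P)
E
python3 kin.py
```

```text
rot err 0.040398854269842244 -1 -1 [[ 0. -0.  1.]
 [-1.  0.  0.]
 [-0. -1. -0.]]
par r0 z0 a b dC eC L dF [   0.36  160.67  564.47  421.44   -0.25    0.04  297.42 -159.61] sv [4.83 3.51 3.36 0.78 0.49 0.37 0.22 0.14]
[[-0.07 -0.02  0.03]
 [ 0.   -0.06 -0.01]
 [ 0.04 -0.05 -0.01]
 [ 0.    0.01  0.02]
 [-0.   -0.01 -0.01]
 [ 0.16  0.08 -0.02]]
```

```bash
cat > plan.py <<'E'
from kin import *
yaw=np.radians(5.4); post=np.array([377.3,115.,0]); u=np.array([np.cos(yaw),np.sin(yaw),0]); v=np.array([-u[1],u[0],0]); zz=np.array([0,0,1.])
def tool_R(th,yw=yaw):
    u=np.array([np.cos(yw),np.sin(yw),0]); v=np.array([-u[1],u[0],0])
    th=np.radians(th)
    z=u*np.sin(th)-zz*np.cos(th)      # tool z
    y=-(u*np.cos(th)+zz*np.sin(th))   # jaw, sign as at present
    return R.from_matrix(np.c_[np.cross(y,z),y,z])
TIP=32.5
def tcp(X,Z,th,TIP=TIP):
    t=np.radians(th); return post+u*(X-TIP*np.sin(t))+zz*(Z+TIP*np.cos(t))
if __name__=="__main__":
    np.set_printoptions(precision=2,suppress=True)
    q=Q[-2]
    print((tool_R(38).inv()*E[-2]).as_rotvec(True))
    q0=Q[3]
    for X,Z,th in [(72,165,0),(72,175,0),(90,175,15),(105,175,30),(115,175,40),(115,175,45),(130,180,40),(130,180,45),(130,180,50),(135,190,45),(135,200,45),(135,215,45),(135,230,45),(135,245,45),(135,245,40),(150,245,40),(160,260,40),(160,260,30),(160,260,0)]:
        q,c=ik(tcp(X,Z,th),tool_R(th),q0); print(X,Z,th,tcp(X,Z,th),q,"cost %.4f"%c); 
        if c<1e-3:q0=q
E
python3 plan.py
```

```text
[0.47 0.31 0.26]
72 165 0 [448.98 121.78 197.5 ] [ 0.62  0.14 -0.42  0.   -1.01 -0.52] cost 0.0000
72 175 0 [448.98 121.78 207.5 ] [ 0.62  0.13 -0.4   0.   -1.03 -0.52] cost 0.0000
90 175 15 [458.53 122.68 206.39] [ 0.69  0.02 -0.64  0.23 -0.7  -0.76] cost 0.0000
105 175 30 [465.66 123.35 203.15] [ 0.58 -0.05 -1.    1.02 -0.28 -1.43] cost 0.0000
115 175 40 [470.99 123.86 199.9 ] [ 0.2  -0.05 -1.07  2.04 -0.16 -2.14] cost 1.1030
115 175 45 [468.91 123.66 197.98] [ 0.2  -0.05 -1.07  2.05 -0.16 -2.14] cost 3.0690
130 180 40 [485.93 125.27 204.9 ] [ 0.21 -0.03 -1.04  1.99 -0.16 -2.09] cost 1.0142
130 180 45 [483.84 125.07 202.98] [ 0.2  -0.03 -1.05  2.05 -0.17 -2.15] cost 2.7991
130 180 50 [481.94 124.89 200.89] [ 0.25 -0.03 -1.07  2.05 -0.27 -2.2 ] cost 5.7958
135 190 45 [488.82 125.54 212.98] [ 0.19 -0.04 -1.04  2.05 -0.16 -2.14] cost 2.2804
135 200 45 [488.82 125.54 222.98] [ 0.19 -0.06 -1.03  2.05 -0.16 -2.14] cost 1.8101
135 215 45 [488.82 125.54 237.98] [ 0.19 -0.09 -1.03  2.05 -0.16 -2.13] cost 1.2459
135 230 45 [488.82 125.54 252.98] [ 0.22 -0.11 -1.03  1.95 -0.16 -2.05] cost 0.8211
135 245 45 [488.82 125.54 267.98] [ 0.26 -0.13 -1.02  1.83 -0.16 -1.96] cost 0.4568
135 245 40 [490.9  125.74 269.9 ] [ 0.39 -0.13 -1.01  1.49 -0.19 -1.71] cost 0.0000
150 245 40 [505.84 127.15 269.9 ] [ 0.35 -0.1  -0.99  1.54 -0.16 -1.74] cost 0.0000
160 260 40 [515.79 128.09 284.9 ] [ 0.46 -0.1  -0.93  1.28 -0.24 -1.56] cost 0.0000
160 260 30 [520.41 128.53 288.15] [ 0.66 -0.05 -0.66  0.53 -0.56 -0.96] cost 0.0000
160 260 0 [536.59 130.06 292.5 ] [ 0.53  0.22 -0.07  0.   -1.28 -0.44] cost 0.0000
```

With the wrist as it stands, the 45° tip runs into joint limits (j3, j5). I'll search other arm branches and inclining the tool within the plate's plane.

```bash
cat > scan.py <<'E'
from plan import *
rng=np.random.default_rng(0)
def toolRa(th,al,sg,yw=yaw):
    # al: tool inclined within plate plane, deg (tool body leans to +v for al>0)
    b=tool_R(th,yw); n=b.as_matrix()[:,1]
    r=R.from_rotvec(np.radians(al)*(-n))*b   # rotation about plate normal (face dir)
    if sg<0: r=r*R.from_euler("z",np.pi)
    return r
G=46.5  # grasp point above the hole along plate
def tcpa(X,Z,th,al,sg=1,G=G,Y=0):
    t=np.radians(th); g=post+u*(X-G*np.sin(t))+zz*(Z+G*np.cos(t))+v*Y
    return g+18.7*toolRa(th,al,sg).as_matrix()[:,2]
def margin(q): return np.min(np.minimum(q-LO,HI-q)[1:])
if __name__=="__main__":
    np.set_printoptions(precision=2,suppress=True)
    for al in (-45,-30,-15,0,15,30,45):
        print("alpha",al)
        for X,Z,th in [(72,165,0),(115,175,45),(135,245,45)]:
            sols=[]
            for k in range(24):
                q,c=ik(tcpa(X,Z,th,al),toolRa(th,al,1),rng.uniform(LO,HI)*[.5,1,1,1,1,1])
                if c<1e-3 and not any(np.abs(q-s).max()<.05 for s in sols): sols.append(q)
            for s in sols: print("  ",X,Z,th,s,"m %.2f"%margin(s))
E
time python3 scan.py
```

```text
alpha -45
   72 165 0 [ 0.9   0.35 -0.56  0.53 -1.32 -1.11] m 0.51
   115 175 45 [ 0.93  0.28 -0.98  1.2  -1.14 -2.19] m 0.09
   135 245 45 [ 0.92  0.19 -0.87  1.13 -1.21 -1.99] m 0.20
alpha -30
   72 165 0 [ 0.83  0.26 -0.53  0.41 -1.18 -0.97] m 0.54
   135 245 45 [ 0.8   0.05 -0.96  1.31 -0.94 -1.97] m 0.11
alpha -15
   72 165 0 [ 0.74  0.19 -0.49  0.24 -1.07 -0.78] m 0.58
   135 245 45 [ 0.54 -0.07 -1.03  1.62 -0.56 -2.  ] m 0.04
alpha 0
   72 165 0 [ 0.62  0.15 -0.43  0.   -1.   -0.52] m 0.64
alpha 15
   72 165 0 [ 0.45  0.14 -0.34 -0.29 -1.01 -0.21] m 0.73
alpha 30
   72 165 0 [ 0.26  0.18 -0.27 -0.59 -1.1   0.1 ] m 0.80
   115 175 45 [ 0.09  0.03 -0.52 -1.19 -0.57  1.12] m 0.41
   135 245 45 [ 0.21 -0.06 -0.44 -0.93 -0.56  0.76] m 0.40
alpha 45
   72 165 0 [ 0.07  0.25 -0.22 -0.84 -1.26  0.37] m 0.85
   115 175 45 [-0.13  0.17 -0.45 -1.31 -0.98  1.39] m 0.62
   135 245 45 [-0.07  0.07 -0.35 -1.2  -0.99  1.14] m 0.72
real	0m43.346s
user	0m43.076s
sys	0m0.128s
```

```bash
cat > clear.py <<'E'
import numpy as np
def wirepts():
    L=[]
    def seg(a,b,r):
        for t in np.linspace(0,1,60): L.append((a[0]+(b[0]-a[0])*t,a[1]+(b[1]-a[1])*t,r))
    seg((0,175),(145,175),3);seg((145,175),(145,216),3);seg((145,216.5),(136,206.5),2.2)
    return np.array(L)
W=wirepts()
boxes=[("strip",20,70,-3,3),("lower",-95,-20,-3,7),("fingB",30,106,-18,-3),("fingF",30,106,3,18),("body",78,250,-43,43)]
def clear(X,Z,th):
    t=np.radians(th); d=W[:,:2]-[X,Z]
    s=-d[:,0]*np.sin(t)+d[:,1]*np.cos(t); n=d[:,0]*np.cos(t)+d[:,1]*np.sin(t)
    out={}
    for nm,s0,s1,n0,n1 in boxes:
        ds=np.maximum(s0-s,s-s1);dn=np.maximum(n0-n,n-n1)
        sd=np.where((ds>0)|(dn>0),np.hypot(np.maximum(ds,0),np.maximum(dn,0)),np.maximum(ds,dn))-W[:,2]
        out[nm]=sd.min()
    return out
if __name__=="__main__":
    for th in (38,42,46,50):
        print("th",th)
        # for each height, best X and clearance
        for Z in (175,180,185,190,195,200,205,210,215,220,225,230,235,240,245):
            b=max(((min(clear(X,Z,th).values()),X) for X in np.arange(80,170,1)))
            print((Z,b[1],round(b[0],1)),end=" ")
        print()
    for c in [(72,158,0),(72,170,0),(80,172,10),(90,172,20),(100,172,30),(110,172,40)]: print(c,{k:round(x,1) for k,x in clear(*c).items()})
E
python3 clear.py
python3 - <<'E'
from scan import *
np.set_printoptions(precision=0,suppress=True)
for al in (30,):
    print(toolRa(0,al,1).as_matrix()[:,2])
    for c,q0 in (((72,165,0),[ 0.26,0.18,-0.27,-0.59,-1.1,0.1]),((115,175,45),[ 0.09,0.03,-0.52,-1.19,-0.57,1.12]),((135,245,45),[.21,-.06,-.44,-.93,-.56,.76])):
        q,cst=ik(tcpa(*c,al),toolRa(c[2],al,1),q0)
        A,B,C,D,F,T=[f.as_matrix() for f in frames(q,s4,s6)]
        el=np.array([0,0,par[1]])+B[:,2]*par[2]; wr=el+C[:,0]*par[3]; of=wr+F[:,1]*par[7]
        print(c,"elbow",el,"wrist",wr,"off",of,"tcp",of+F[:,0]*par[6])
import pickle
d,t=pickle.load(open("first.pkl","rb"))
for p in [(155,307),(190,275),(157,247),(187,218)]: print(onz(t,[p],165) if 0 else None)
E
python3 - <<'E'
import sys; sys.path.insert(0,".")
from h import *; import pickle
d,t=pickle.load(open("first.pkl","rb"))
print(onz(t,[(155,307),(190,275),(157,247),(187,218),(300,302),(327,272),(144,204),(280,258)],165).round())
E
```

```text
th 38
(175, np.int64(129), np.float64(8.6)) (180, np.int64(135), np.float64(6.9)) (185, np.int64(139), np.float64(5.4)) (190, np.int64(141), np.float64(2.9)) (195, np.int64(143), np.float64(4.1)) (200, np.int64(144), np.float64(6.0)) (205, np.int64(146), np.float64(7.9)) (210, np.int64(148), np.float64(9.9)) (215, np.int64(151), np.float64(12.6)) (220, np.int64(167), np.float64(16.4)) (225, np.int64(167), np.float64(21.0)) (230, np.int64(166), np.float64(25.6)) (235, np.int64(168), np.float64(30.0)) (240, np.int64(169), np.float64(31.5)) (245, np.int64(169), np.float64(32.8)) 
th 42
(175, np.int64(133), np.float64(7.3)) (180, np.int64(137), np.float64(7.3)) (185, np.int64(140), np.float64(6.2)) (190, np.int64(141), np.float64(4.0)) (195, np.int64(142), np.float64(5.2)) (200, np.int64(144), np.float64(7.1)) (205, np.int64(146), np.float64(8.7)) (210, np.int64(148), np.float64(10.5)) (215, np.int64(150), np.float64(12.9)) (220, np.int64(153), np.float64(15.5)) (225, np.int64(166), np.float64(19.5)) (230, np.int64(166), np.float64(24.3)) (235, np.int64(166), np.float64(28.8)) (240, np.i
[... 1938 characters left out ...]
p.float64(21.5), 'body': np.float64(40.1)}
(110, 172, 40) {'strip': np.float64(7.4), 'lower': np.float64(10.8), 'fingB': np.float64(5.4), 'fingF': np.float64(18.9), 'body': np.float64(26.1)}
[-0.  0. -1.]
(72, 165, 0) elbow [ 98.  26. 716.] wrist [465. 122. 532.] off [462. -17. 453.] tcp [448. 131. 195.]
(115, 175, 45) elbow [ 16.   1. 725.] wrist [373.  35. 505.] off [302. -32. 379.] tcp [469. 133. 196.]
(135, 245, 45) elbow [-34.  -7. 724.] wrist [349.  73. 567.] off [322. -30. 449.] tcp [489. 135. 266.]
None
None
None
None
[[ 297.  279.  165.]
 [ 374.  199.  165.]
 [ 440.  284.  165.]
 [ 513.  214.  165.]
 [ 317.  -69.  165.]
 [ 390. -135.  165.]
 [ 546.  324.  165.]
 [ 420.  -20.  165.]]
```

```bash
cat > step.py <<'E'
from scan import *
from bench import arm
np.set_printoptions(precision=2,suppress=True)
AL=30;GG=52;YY=-3
def pose(X,Z,th,Y=YY,al=AL): return tcpa(X,Z,th,al,1,GG,Y),toolRa(th,al,1)
def cur():
    s=arm.read_state(); return np.array(s["position"]),R.from_quat(s["ee_rot"]),np.array(s["joints"]),s
def deltas(targets,start=None):
    p,r,q,s=cur()
    print("clock %.2f p"%s["clock"],p,"F",s["contact_force"],"T",s["wrist_torque"],"w %.1f"%s["gripper_width"])
    if start: p,r=start
    for (tp,tr) in targets:
        w=(tr*r.inv()).as_rotvec(True); qn,c=ik(tp,tr,q)
        print("d",tp-p,"rot",w,"|%.1f"%np.linalg.norm(w),"rows>=%.1f"%max(np.abs(w).max()/8.5,np.linalg.norm(tp-p)/50),"dq/1.9 rows %.1f"%(np.abs((qn-q)/np.array([.195,.195,.22,.22,.22,.22])).max()),"c%.3f m%.2f"%(c,margin(qn)),"q",qn)
        p,r,q=tp,tr,qn
E
python3 - <<'E'
from step import *
p,r=pose(71.7,158,0)
deltas([(p+[0,0,110],r),(p,r)])
E
```

```text
clock 2.55 p [444.79 112.86 333.9 ] F [ 0.6  -1.77 -0.72] T [-0.16  1.31 -0.04] w 85.5
d [  3.29  15.21 -30.1 ] rot [25.98 39.62 10.29] |48.5 rows>=4.7 dq/1.9 rows 5.9 c0.000 m0.95 q [ 0.26  0.08 -0.12 -0.53 -1.32 -0.04]
d [   0.    0. -110.] rot [0. 0. 0.] |0.0 rows>=2.2 dq/1.9 rows 1.0 c0.000 m0.80 q [ 0.25  0.18 -0.27 -0.59 -1.1   0.11]
```

carry_out --increments '[[[0, 0.002, -0.002, 3.25, 4.95, 1.29, -0.3], [0, 0.002, -0.002, 3.25, 4.95, 1.29, -0.3], [0, 0.002, -0.003, 3.25, 4.95, 1.29, -0.3], [0, 0.002, -0.003, 3.25, 4.95, 1.29, -0.3], [0, 0.002, -0.003, 3.25, 4.95, 1.29, -0.3]]]'

```text
clock: 3.05
position: [450.6, 128.3, 329.8]
ee_rot: [0.721, -0.66, -0.03, -0.209]
contact_force: [-0.1, -0.6, -0.2]
gripper_width: 55.6
```

carry_out --increments '[[[0.001, 0.002, -0.003, 3.25, 4.95, 1.29, -0.3], [0.001, 0.002, -0.003, 3.25, 4.95, 1.29, -0.3], [0.001, 0.002, -0.003, 3.25, 4.95, 1.29, -0.3], [0, 0, 0, 0, 0, 0, -0.3]]]'

```text
clock: 3.45
position: [456.1, 131.9, 317.7]
ee_rot: [0.712, -0.654, -0.184, -0.18]
contact_force: [0.3, -0.6, -0.3]
gripper_width: 55.6
```

Run:
```python
from step import *
p,r=pose(71.7,158,0)
deltas([(p+[0,0,50],r),(p,r)])
from h import *
w=get("wrist");cv2.imwrite("pics/w2.png",cv2.cvtColor(w["color"],cv2.COLOR_RGB2BGR))
d=get("scene");crop(d,190,60,150,150,5,"sc2.png")
```

```text
clock 3.45 p [456.08 131.89 317.7 ] F [ 0.3  -0.63 -0.27] T [-1.05 -0.07  0.07] w 55.6
d [ -7.99  -3.82 -73.89] rot [0.14 0.87 0.78] |1.2 rows>=1.5 dq/1.9 rows 0.6 c0.000 m0.86 q [ 0.25  0.13 -0.21 -0.56 -1.2   0.04]
d [  0.   0. -50.] rot [0. 0. 0.] |0.0 rows>=1.0 dq/1.9 rows 0.4 c0.000 m0.80 q [ 0.25  0.18 -0.27 -0.59 -1.1   0.11]
```

View pics/w2.png

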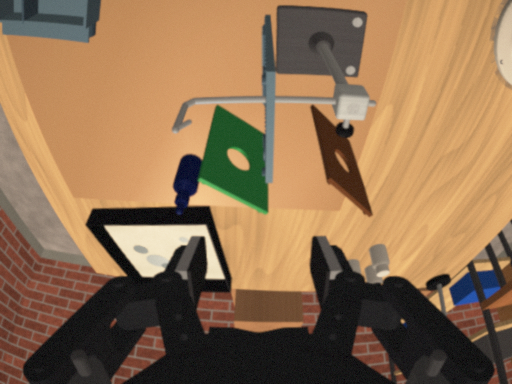

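View pics/sc2.png

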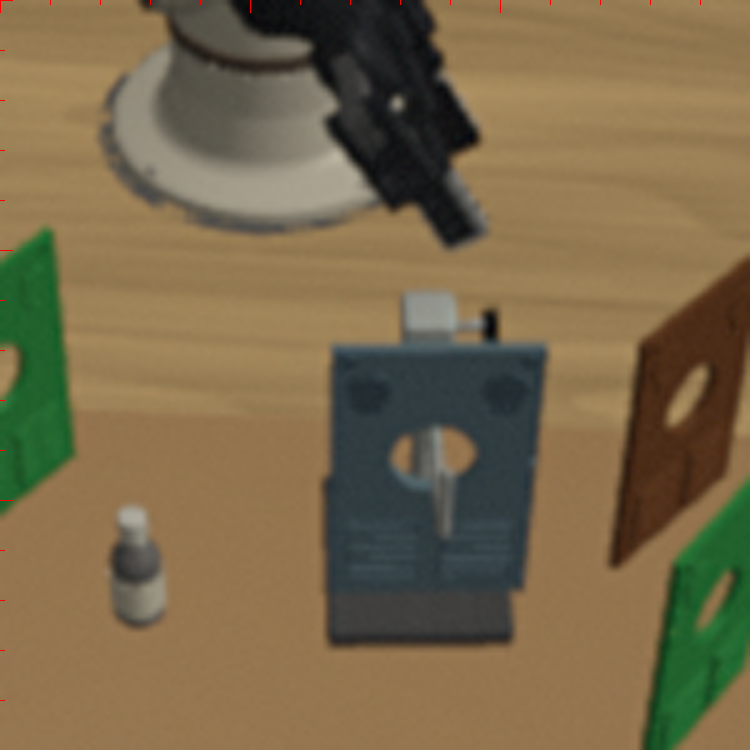

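In the wrist view the plate is edge-on at about (268,100), roughly between the fingers, and the look-alikes are clear. I'll descend.

carry_out --increments '[[[-0.004, -0.002, -0.03, 0.1, 0.5, 0.4, -0.3], [-0.004, -0.002, -0.044, 0, 0.4, 0.4, -0.3], [0, 0, -0.02, 0, 0, 0, -0.3], [0, 0, -0.01, 0, 0, 0, -0.3], [0, 0, 0, 0, 0, 0, -0.3]]]'

```text
clock: 4.05
position: [443.9, 127.7, 214.0]
ee_rot: [0.716, -0.649, -0.189, -0.172]
contact_force: [0.3, 0.8, -0.3]
gripper_width: 55.7
```

Run:
```python
from step import *
p,r=pose(71.7,158,0)
deltas([(p,r)])
from h import *
w=get("wrist");cv2.imwrite("pics/w3.png",cv2.cvtColor(w["color"],cv2.COLOR_RGB2BGR))
d=get("scene");crop(d,215,80,110,110,6,"sc3.png")
```

```text
clock 4.05 p [443.9  127.71 213.97] F [ 0.33  0.76 -0.35] T [-0.99 -0.09 -0.02] w 55.7
d [  4.19   0.36 -20.17] rot [ 0.31  0.08 -0.19] |0.4 rows>=0.4 dq/1.9 rows 0.2 c0.000 m0.80 q [ 0.25  0.18 -0.27 -0.59 -1.1   0.11]
```

View pics/w3.png

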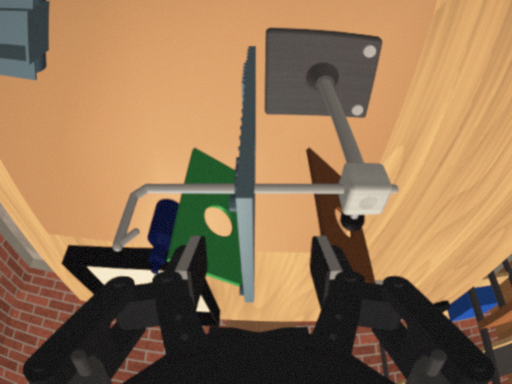

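View pics/sc3.png

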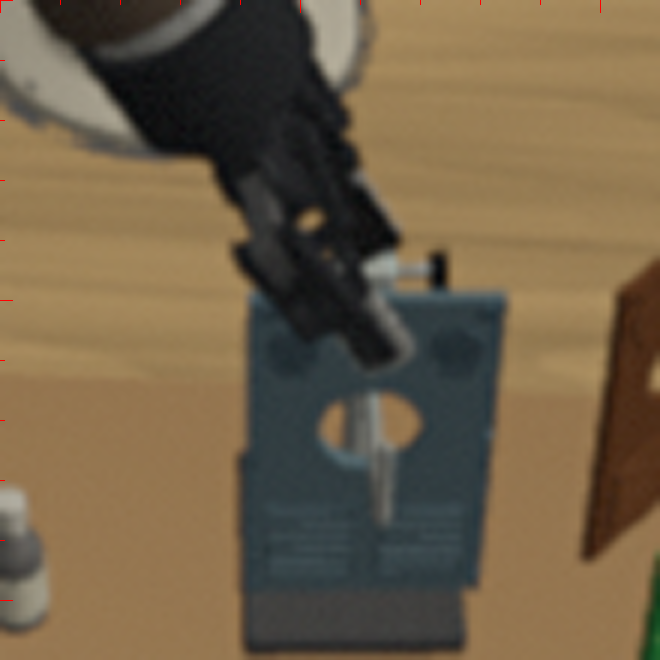

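The plate sits slightly to the left (toward the tip) of the finger midpoint. That matches the computed +4 mm in x. I'll correct that, lower the last 20 mm, then close.

carry_out --increments '[[[0.004, 0, -0.01, 0.2, 0, -0.2, -0.3], [0, 0, -0.01, 0, 0, 0, -0.3], [0, 0, 0, 0, 0, 0, -0.3], [0, 0, 0, 0, 0, 0, -0.3]]]'

```text
clock: 4.55
position: [448.3, 126.8, 193.5]
ee_rot: [0.714, -0.651, -0.19, -0.174]
contact_force: [0.1, -1.0, 0.3]
gripper_width: 55.8
```

Run:
```python
from step import *
p,r=pose(71.7,158,0)
deltas([(p,r)])
```

```text
clock 4.55 p [448.3  126.82 193.53] F [ 0.09 -1.    0.28] T [-0.99 -0.12  0.05] w 55.8
d [-0.22  1.25  0.27] rot [0.14 0.02 0.12] |0.2 rows>=0.0 dq/1.9 rows 0.0 c0.000 m0.80 q [ 0.25  0.18 -0.27 -0.59 -1.1   0.11]
```

carry_out --increments '[[[0, 0.001, 0, 0, 0, 0, 0.3], [0, 0, 0, 0, 0, 0, 0.6], [0, 0, 0, 0, 0, 0, 1], [0, 0, 0, 0, 0, 0, 1], [0, 0, 0, 0, 0, 0, 1]]]'

```text
clock: 5.05
position: [448.6, 128.0, 194.2]
ee_rot: [0.714, -0.651, -0.19, -0.174]
contact_force: [-0.2, -0.5, 0.7]
gripper_width: 5.6
```

Run:
```python
from step import *
p,r=pose(71.7,158,0)
deltas([(p,r)])
from h import *
w=get("wrist");cv2.imwrite("pics/w4.png",cv2.cvtColor(w["color"],cv2.COLOR_RGB2BGR))
d=get("scene");crop(d,215,80,110,110,6,"sc4.png")
t=get("top");crop(t,190,200,70,110,5,"top4.png")
```

```text
clock 5.05 p [448.64 128.   194.19] F [-0.24 -0.53  0.72] T [-0.86 -0.22 -0.08] w 5.6
d [-0.56  0.07 -0.38] rot [0.12 0.12 0.11] |0.2 rows>=0.0 dq/1.9 rows 0.0 c0.000 m0.80 q [ 0.25  0.18 -0.27 -0.59 -1.1   0.11]
```

View pics/w4.png

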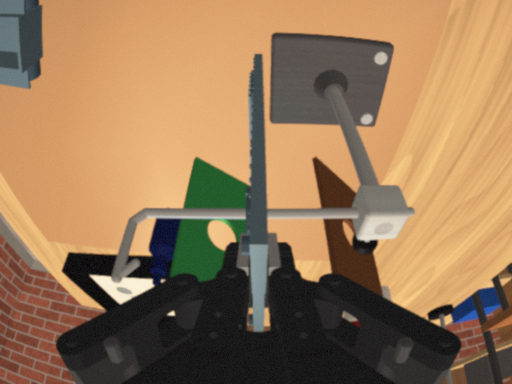

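View pics/sc4.png

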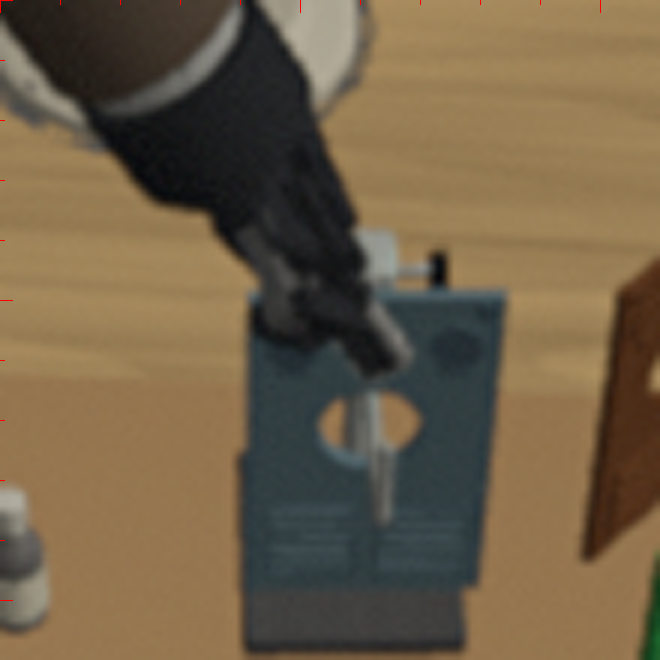

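Gripped at 5.6 mm, with the pads on the flat strip. I'll compute the unhooking waypoints, check their clearance and get the increments.

```bash
cat > wp.py <<'E'
from step import *
from clear import clear
W=[(72,158,0),(72,172,0),(80,172,10),(90,172,20),(100,172.5,30),(110,173.5,38),(122,176,43),(132,179,47),(138,182,47),(141,186,47),(141,191,47),(142,196,47),(144,202,47),(146,208,47),(149,214,47),(153,221,47),(160,233,47),(168,245,47)]
E
python3 - <<'E'
from wp import *
for a,b in zip(W[:-1],W[1:]):
    cs=[clear(*(np.array(a)*(1-t)+np.array(b)*t)) for t in (0,.25,.5,.75,1)]
    print(b,{k:round(min(c[k] for c in cs),1) for k in cs[0]})
deltas([pose(*w) for w in W])
E
```

```text
(72, 172, 0) {'strip': np.float64(0.0), 'lower': np.float64(20.0), 'fingB': np.float64(10.0), 'fingF': np.float64(10.0), 'body': np.float64(33.1)}
(80, 172, 10) {'strip': np.float64(13.2), 'lower': np.float64(18.5), 'fingB': np.float64(20.4), 'fingF': np.float64(24.0), 'body': np.float64(42.3)}
(90, 172, 20) {'strip': np.float64(11.8), 'lower': np.float64(16.4), 'fingB': np.float64(16.1), 'fingF': np.float64(23.2), 'body': np.float64(51.2)}
(100, 172.5, 30) {'strip': np.float64(10.4), 'lower': np.float64(13.3), 'fingB': np.float64(11.5), 'fingF': np.float64(22.0), 'body': np.float64(40.6)}
(110, 173.5, 38) {'strip': np.float64(9.4), 'lower': np.float64(10.0), 'fingB': np.float64(8.1), 'fingF': np.float64(21.0), 'body': np.float64(30.5)}
(122, 176, 43) {'strip': np.float64(9.4), 'lower': np.float64(5.9), 'fingB': np.float64(7.7), 'fingF': np.float64(19.4), 'body': np.float64(25.7)}
(132, 179, 47) {'strip': np.float64(10.6), 'lower': np.float64(3.7), 'fingB': np.float64(7.7), 'fingF': np.float64(12.8), 'body': np.float64(22.8)}
(138, 182, 47) {'strip': np.float64(11.5), 'lower': np.flo
[... 3009 characters left out ...]
6.  ] rot [0. 0. 0.] |0.0 rows>=0.1 dq/1.9 rows 0.1 c0.000 m0.41 q [ 0.11  0.01 -0.47 -1.14 -0.57  1.06]
d [1.99 0.19 6.  ] rot [0. 0. 0.] |0.0 rows>=0.1 dq/1.9 rows 0.1 c0.000 m0.41 q [ 0.12  0.01 -0.46 -1.11 -0.57  1.02]
d [2.99 0.28 6.  ] rot [0. 0. 0.] |0.0 rows>=0.1 dq/1.9 rows 0.1 c0.000 m0.41 q [ 0.13  0.   -0.45 -1.09 -0.57  0.99]
d [3.98 0.38 7.  ] rot [0. 0. 0.] |0.0 rows>=0.2 dq/1.9 rows 0.2 c0.000 m0.41 q [ 0.14 -0.   -0.44 -1.07 -0.57  0.96]
d [ 6.97  0.66 12.  ] rot [0. 0. 0.] |0.0 rows>=0.3 dq/1.9 rows 0.3 c0.000 m0.41 q [ 0.15 -0.01 -0.42 -1.02 -0.57  0.9 ]
d [ 7.96  0.75 12.  ] rot [0. 0. 0.] |0.0 rows>=0.3 dq/1.9 rows 0.2 c0.000 m0.41 q [ 0.17 -0.01 -0.39 -0.98 -0.57  0.85]
```

carry_out --increments '[[[0, 0, 0.007, 0, 0, 0, 1], [0, 0, 0.007, 0, 0, 0, 1], [0.001, 0, 0, 0.47, -5, 0, 1], [0.001, 0, -0.001, 0.47, -5, 0, 1], [0, 0, 0, 0, 0, 0, 1]]]'

```text
clock: 5.7
position: [448.5, 127.8, 207.3]
ee_rot: [0.726, -0.632, -0.133, -0.236]
contact_force: [0.1, -0.5, -0.5]
gripper_width: 5.1
```

Run:
```python
from wp import *
deltas([pose(*w) for w in W[2:5]])
from h import *
d=get("scene");crop(d,215,80,110,110,6,"sc5.png")
```

```text
clock 5.70 p [448.51 127.78 207.31] F [ 0.11 -0.47 -0.47] T [-1.11  0.28 -0.02] w 5.1
d [ 1.65  0.49 -0.05] rot [0.08 0.08 0.12] |0.2 rows>=0.0 dq/1.9 rows 0.0 c0.000 m0.73 q [ 0.26  0.1  -0.34 -0.61 -0.96  0.19]
d [ 3.95  0.37 -1.62] rot [ 0.94 -9.96 -0.  ] |10.0 rows>=1.2 dq/1.9 rows 0.8 c0.000 m0.64 q [ 0.26  0.05 -0.42 -0.67 -0.8   0.33]
d [ 4.32  0.41 -2.14] rot [ 0.94 -9.96  0.  ] |10.0 rows>=1.2 dq/1.9 rows 0.9 c0.000 m0.49 q [ 0.24  0.01 -0.48 -0.79 -0.65  0.54]
```

View pics/sc5.png

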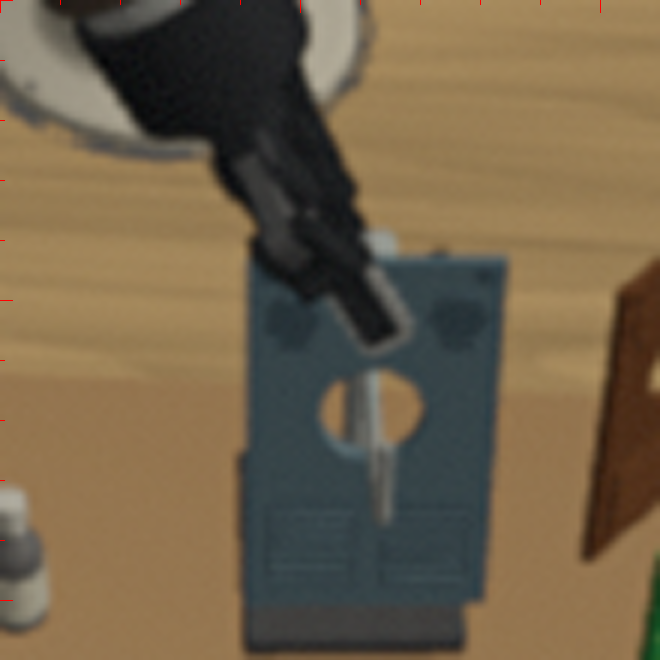

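The deck has lifted and tipped 10° with the arm wire passing mid-opening. I'll carry on tipping while advancing.

carry_out --increments '[[[0.003, 0.001, -0.001, 0.5, -5, 0, 1], [0.002, 0, -0.001, 0.5, -5, 0, 1], [0.0025, 0, -0.001, 0.5, -5, 0, 1], [0.0025, 0, -0.001, 0.5, -5, 0, 1], [0, 0, 0, 0, 0, 0, 1]]]'

```text
clock: 6.25
position: [459.4, 128.8, 202.3]
ee_rot: [0.734, -0.58, -0.017, -0.354]
contact_force: [0.8, 1.0, -1.0]
gripper_width: 5.2
```

Run:
```python
from wp import *
deltas([pose(*w) for w in W[4:8]])
```

```text
clock 6.25 p [459.37 128.83 202.31] F [ 0.82  1.   -0.96] T [-1.26  0.86  0.04] w 5.2
d [-0.94  0.22  1.2 ] rot [-0.11 -0.    0.18] |0.2 rows>=0.0 dq/1.9 rows 0.0 c0.000 m0.49 q [ 0.24  0.01 -0.48 -0.79 -0.65  0.54]
d [ 5.83  0.55 -1.79] rot [ 0.75 -7.96 -0.  ] |8.0 rows>=0.9 dq/1.9 rows 1.2 c0.000 m0.42 q [ 0.18  0.01 -0.5  -0.96 -0.58  0.8 ]
d [9.58 0.91 0.47] rot [ 0.47 -4.98  0.  ] |5.0 rows>=0.6 dq/1.9 rows 0.9 c0.000 m0.41 q [ 0.12  0.02 -0.5  -1.1  -0.57  1.  ]
d [8.2  0.77 1.23] rot [ 0.38 -3.98 -0.  ] |4.0 rows>=0.5 dq/1.9 rows 0.8 c0.000 m0.42 q [ 0.07  0.04 -0.5  -1.22 -0.58  1.18]
```

carry_out --increments '[[[0.0025, 0.0005, 0, 0.35, -4, 0.1, 1], [0.0025, 0.0005, 0, 0.35, -4, 0.1, 1], [0.005, 0.0005, 0, 0.2, -2.5, 0, 1], [0.0045, 0.0005, 0, 0.2, -2.5, 0, 1], [0, 0, 0, 0, 0, 0, 1]]]'

```text
clock: 6.75
position: [475.7, 130.6, 202.8]
ee_rot: [0.729, -0.534, 0.061, -0.424]
contact_force: [-1.0, -0.5, -0.9]
gripper_width: 5.0
```

Run:
```python
from wp import *
deltas([pose(*w) for w in W[6:10]])
from h import *
d=get("scene");crop(d,215,80,110,110,6,"sc6.png")
t=get("top");crop(t,190,180,80,130,5,"top6.png")
```

```text
clock 6.75 p [475.73 130.63 202.76] F [-0.96 -0.46 -0.86] T [-1.29  1.31  0.05] w 5.0
d [-1.88 -0.12 -0.57] rot [-0.    0.1  -0.02] |0.1 rows>=0.0 dq/1.9 rows 0.0 c0.000 m0.41 q [ 0.12  0.02 -0.5  -1.1  -0.57  1.  ]
d [8.2  0.77 1.23] rot [ 0.38 -3.98 -0.  ] |4.0 rows>=0.5 dq/1.9 rows 0.8 c0.000 m0.42 q [ 0.07  0.04 -0.5  -1.22 -0.58  1.18]
d [5.97 0.56 3.  ] rot [0. 0. 0.] |0.0 rows>=0.1 dq/1.9 rows 0.1 c0.000 m0.42 q [ 0.07  0.04 -0.49 -1.21 -0.58  1.17]
d [2.99 0.28 4.  ] rot [0. 0. 0.] |0.0 rows>=0.1 dq/1.9 rows 0.1 c0.000 m0.42 q [ 0.08  0.04 -0.48 -1.2  -0.58  1.14]
```

View pics/sc6.png

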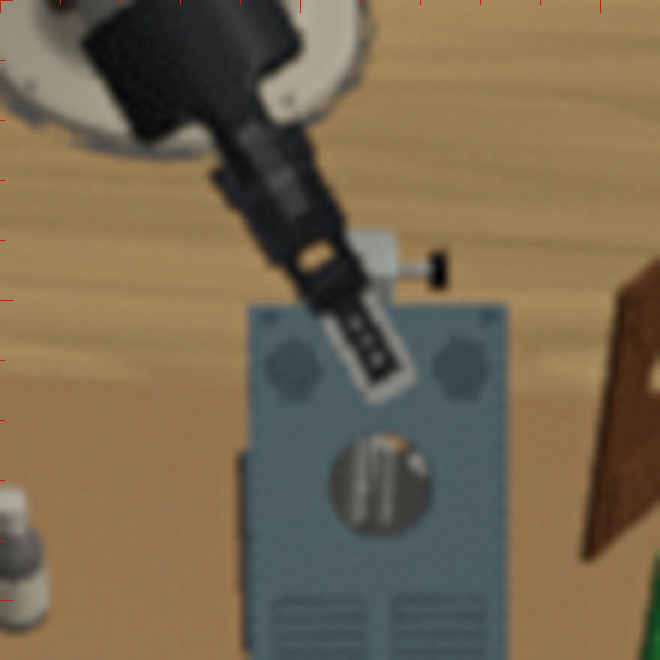

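View pics/top6.png

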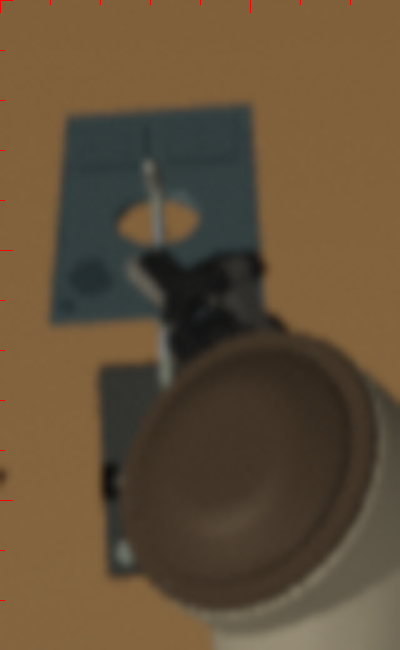

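Both views show the wire centred in the opening and the tilt at 43°, with no contact force. I'll carry on to the corner and then up.

carry_out --increments '[[[0.003, 0, 0.001, 0.2, -2, 0, 1], [0.003, 0.0005, 0.001, 0.2, -2, 0, 1], [0.003, 0.0005, 0.0015, 0, 0, 0, 1], [0.002, 0, 0.0015, 0, 0, 0, 1], [0, 0, 0, 0, 0, 0, 1]]]'

```text
clock: 7.35
position: [486.5, 132.2, 208.5]
ee_rot: [0.725, -0.518, 0.085, -0.446]
contact_force: [-0.3, -0.4, 0.6]
gripper_width: 5.0
```

Run:
```python
from wp import *
deltas([pose(*w) for w in W[8:14]])
from h import *
d=get("scene");crop(d,215,80,110,110,6,"sc7.png")
t=get("top");crop(t,190,180,80,130,5,"top7.png")
```

```text
clock 7.35 p [486.45 132.22 208.53] F [-0.25 -0.35  0.61] T [-1.23  1.38  0.02] w 5.0
d [ 1.57 -0.38 -2.11] rot [ 0.06  0.29 -0.11] |0.3 rows>=0.1 dq/1.9 rows 0.0 c0.000 m0.42 q [ 0.07  0.04 -0.49 -1.21 -0.58  1.17]
d [2.99 0.28 4.  ] rot [0. 0. 0.] |0.0 rows>=0.1 dq/1.9 rows 0.1 c0.000 m0.42 q [ 0.08  0.04 -0.48 -1.2  -0.58  1.14]
d [0. 0. 5.] rot [0. 0. 0.] |0.0 rows>=0.1 dq/1.9 rows 0.1 c0.000 m0.42 q [ 0.09  0.03 -0.48 -1.18 -0.58  1.12]
d [1.   0.09 5.  ] rot [0. 0. 0.] |0.0 rows>=0.1 dq/1.9 rows 0.1 c0.000 m0.42 q [ 0.1   0.02 -0.47 -1.16 -0.58  1.09]
d [1.99 0.19 6.  ] rot [0. 0. 0.] |0.0 rows>=0.1 dq/1.9 rows 0.1 c0.000 m0.41 q [ 0.11  0.01 -0.47 -1.14 -0.57  1.06]
d [1.99 0.19 6.  ] rot [0. 0. 0.] |0.0 rows>=0.1 dq/1.9 rows 0.1 c0.000 m0.41 q [ 0.12  0.01 -0.46 -1.11 -0.57  1.02]
```

View pics/sc7.png

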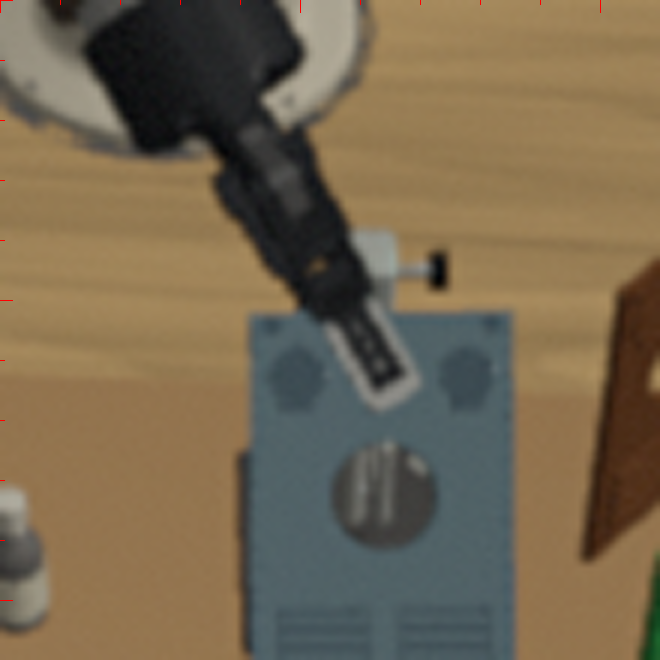

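View pics/top7.png

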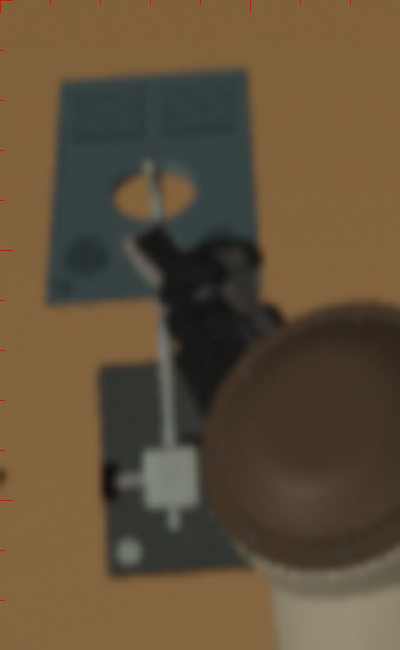

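carry_out --increments '[[[0.0035, 0, 0.002, 0, 0.2, 0, 1], [0.001, 0, 0.0025, 0, 0, 0, 1], [0, 0, 0.0025, 0, 0, 0, 1], [0.0005, 0, 0.0025, 0, 0, 0, 1], [0, 0, 0, 0, 0, 0, 1]]]'

```text
clock: 7.95
position: [491.0, 132.1, 218.0]
ee_rot: [0.725, -0.519, 0.084, -0.445]
contact_force: [-0.1, -0.2, -1.5]
gripper_width: 5.8
```

Run:
```python
from wp import *
deltas([pose(*w) for w in W[11:16]])
from h import *
d=get("scene");crop(d,215,80,110,110,6,"sc8.png")
t=get("top");crop(t,190,180,80,130,5,"top8.png")
```

```text
clock 7.95 p [490.97 132.08 217.98] F [-0.12 -0.17 -1.46] T [-1.31  1.37  0.02] w 5.8
d [1.03 0.14 2.44] rot [ 0.05  0.13 -0.07] |0.2 rows>=0.1 dq/1.9 rows 0.1 c0.000 m0.42 q [ 0.1   0.02 -0.47 -1.16 -0.58  1.09]
d [1.99 0.19 6.  ] rot [0. 0. 0.] |0.0 rows>=0.1 dq/1.9 rows 0.1 c0.000 m0.41 q [ 0.11  0.01 -0.47 -1.14 -0.57  1.06]
d [1.99 0.19 6.  ] rot [0. 0. 0.] |0.0 rows>=0.1 dq/1.9 rows 0.1 c0.000 m0.41 q [ 0.12  0.01 -0.46 -1.11 -0.57  1.02]
d [2.99 0.28 6.  ] rot [0. 0. 0.] |0.0 rows>=0.1 dq/1.9 rows 0.1 c0.000 m0.41 q [ 0.13  0.   -0.45 -1.09 -0.57  0.99]
d [3.98 0.38 7.  ] rot [0. 0. 0.] |0.0 rows>=0.2 dq/1.9 rows 0.2 c0.000 m0.41 q [ 0.14 -0.   -0.44 -1.07 -0.57  0.96]
```

View pics/sc8.png

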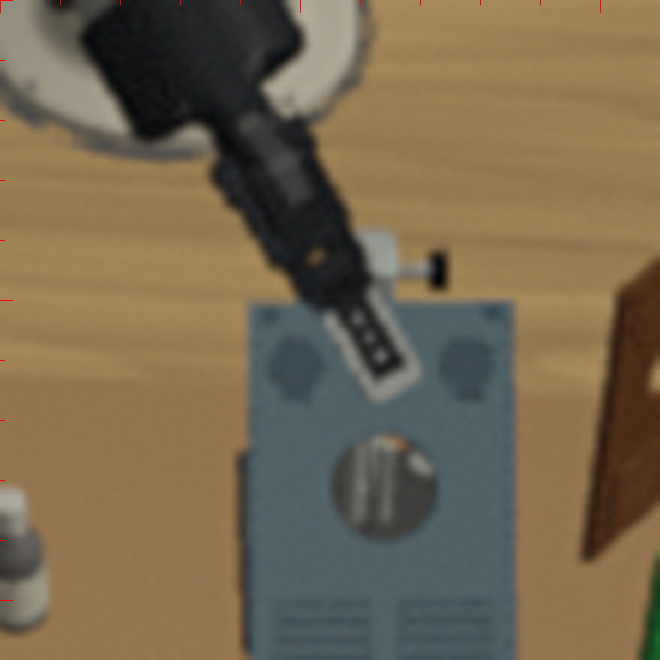

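View pics/top8.png

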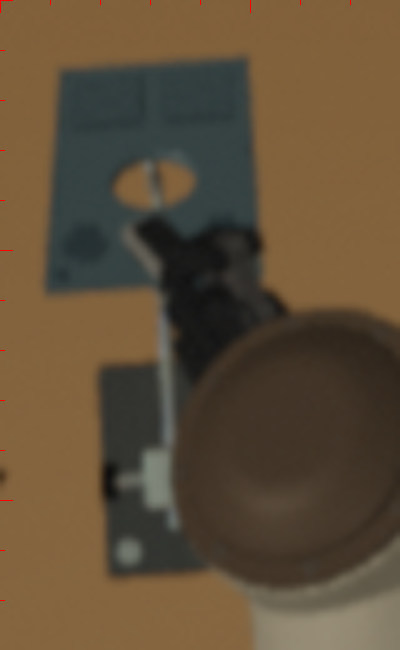

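Both views show the wire inside the opening with clearance, and the forces are near zero. I'll move up over the tip.

carry_out --increments '[[[0.001, 0, 0.0025, 0, 0, 0, 1], [0.001, 0, 0.003, 0, 0, 0, 1], [0.001, 0.0005, 0.003, 0, 0, 0, 1], [0.001, 0, 0.003, 0, 0, 0, 1], [0.001, 0, 0.003, 0, 0, 0, 1]]]'

```text
clock: 8.55
position: [496.0, 132.5, 232.3]
ee_rot: [0.725, -0.519, 0.084, -0.445]
contact_force: [-0.2, 0.8, -0.7]
gripper_width: 5.1
```

Run:
```python
from wp import *
deltas([pose(*w) for w in W[14:]])
from h import *
d=get("scene");crop(d,215,80,110,110,6,"sc9.png")
```

```text
clock 8.55 p [495.98 132.54 232.28] F [-0.16  0.77 -0.65] T [-1.29  1.41 -0.02] w 5.1
d [2.99 0.34 6.14] rot [ 0.04  0.08 -0.06] |0.1 rows>=0.1 dq/1.9 rows 0.2 c0.000 m0.41 q [ 0.13  0.   -0.45 -1.09 -0.57  0.99]
d [3.98 0.38 7.  ] rot [0. 0. 0.] |0.0 rows>=0.2 dq/1.9 rows 0.2 c0.000 m0.41 q [ 0.14 -0.   -0.44 -1.07 -0.57  0.96]
d [ 6.97  0.66 12.  ] rot [0. 0. 0.] |0.0 rows>=0.3 dq/1.9 rows 0.3 c0.000 m0.41 q [ 0.15 -0.01 -0.42 -1.02 -0.57  0.9 ]
d [ 7.96  0.75 12.  ] rot [0. 0. 0.] |0.0 rows>=0.3 dq/1.9 rows 0.2 c0.000 m0.41 q [ 0.17 -0.01 -0.39 -0.98 -0.57  0.85]
```

View pics/sc9.png

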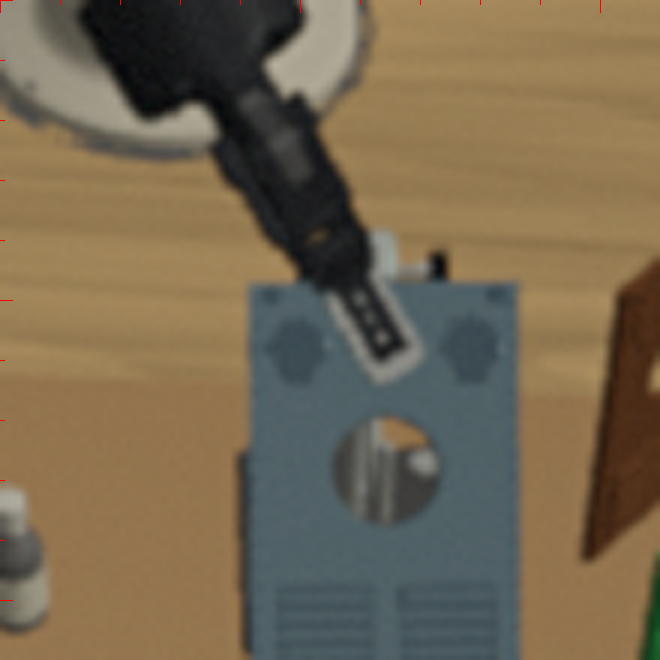

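carry_out --increments '[[[0.0025, 0, 0.005, 0, 0, 0, 1], [0.0025, 0.0005, 0.005, 0, 0, 0, 1], [0.003, 0.0005, 0.006, 0, 0, 0, 1], [0.004, 0, 0.007, 0, 0, 0, 1], [0.005, 0.0005, 0.01, 0, 0, 0, 1]]]'

```text
clock: 9.1
position: [512.9, 134.0, 265.1]
ee_rot: [0.725, -0.519, 0.084, -0.445]
contact_force: [-0.1, -0.3, -0.7]
gripper_width: 5.5
```

carry_out --increments '[[[0.006, 0.0005, 0.015, 0, 0, 0, 1], [0.006, 0.0005, 0.015, 0, 0, 0, 1], [0, 0, 0.015, 0, 0, 0, 1], [0, 0, 0, 0, 0, 0, 1]]]'

```text
clock: 9.5
position: [525.7, 135.4, 312.7]
ee_rot: [0.725, -0.518, 0.086, -0.446]
contact_force: [-0.5, 0.3, -0.3]
gripper_width: 5.3
```

Run:
```python
from wp import *
deltas([pose(168,260,47)])
from h import *
d=get("scene");crop(d,190,60,140,150,5,"sc10.png")
t=get("top");crop(t,170,160,120,150,5,"top10.png")
```

```text
clock 9.50 p [525.7  135.44 312.74] F [-0.52  0.32 -0.32] T [-1.25  1.32  0.02] w 5.3
d [ -7.82  -0.78 -28.32] rot [ 0.03  0.35 -0.11] |0.4 rows>=0.6 dq/1.9 rows 0.5 c0.000 m0.42 q [ 0.19 -0.04 -0.38 -0.94 -0.58  0.78]
```

View pics/sc10.png

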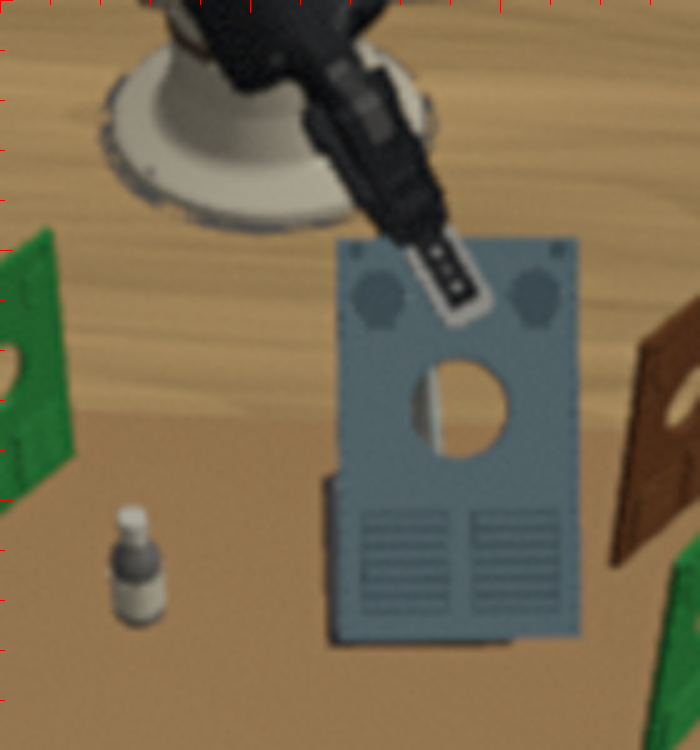

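View pics/top10.png

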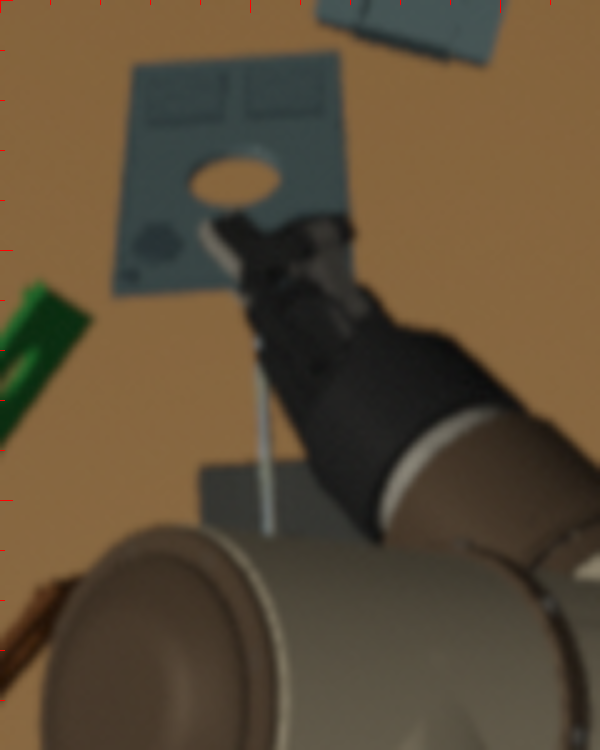

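The deck is off the hook: the opening shows only background, and the wrist force never passed about 2 N. I'll raise and untip it, then check reach at the rack with this grasp.

```bash
cat > rack.py <<'E'
from step import *
RY=np.radians(12.6); RC=np.array([528.,-176.6,0]); ru=np.array([np.cos(RY),np.sin(RY),0]); rv=np.array([-ru[1],ru[0],0])
def rpose(xr,yr,zm,th=0,al=AL,yw=RY):
    r=toolRa(th,al,1,yw); g=RC+ru*xr+rv*(yr+YY)+zz*(zm+12.5+GG)
    return g+18.7*r.as_matrix()[:,2],r
E
python3 - <<'E'
from rack import *
print("slots")
deltas([rpose(-14,0,97.5),rpose(-14,0,250)])
deltas([rpose(-42,0,97.5)]); deltas([rpose(14,0,97.5)])
q=cur()[2]
p,r=pose(176,288,0); print("untilt here"); p0=cur()[0]+[0,0,100]
deltas([(p0,r),(rpose(-14,0,250)),rpose(-14,0,180),rpose(-14,0,97.5)])
E
```

```text
slots
clock 9.60 p [524.5  135.34 309.77] F [ 0.14 -0.52 -0.7 ] T [-1.34  1.4   0.03] w 5.6
d [ -11.55 -308.8  -163.97] rot [-7.38 46.5   6.7 ] |47.6 rows>=7.0 dq/1.9 rows 3.7 c0.000 m1.10 q [-0.3   0.5   0.03 -0.46 -1.4   0.67]
d [  0.    0.  152.5] rot [0. 0. 0.] |0.0 rows>=3.1 dq/1.9 rows 1.3 c0.000 m1.18 q [-0.3   0.38  0.23 -0.45 -1.69  0.52]
clock 9.60 p [524.5  135.34 309.77] F [ 0.14 -0.52 -0.7 ] T [-1.34  1.4   0.03] w 5.6
d [ -38.88 -314.91 -163.97] rot [-7.38 46.5   6.7 ] |47.6 rows>=7.1 dq/1.9 rows 3.6 c0.000 m1.05 q [-0.32  0.47 -0.02 -0.45 -1.39  0.7 ]
clock 9.60 p [524.5  135.34 309.77] F [ 0.14 -0.52 -0.7 ] T [-1.34  1.4   0.03] w 5.6
d [  15.77 -302.69 -163.97] rot [-7.38 46.5   6.7 ] |47.6 rows>=6.9 dq/1.9 rows 3.7 c0.000 m1.16 q [-0.28  0.53  0.09 -0.46 -1.42  0.64]
untilt here
clock 9.60 p [524.5  135.34 309.77] F [ 0.14 -0.52 -0.7 ] T [-1.34  1.4   0.03] w 5.6
d [  0.   0. 100.] rot [-4.44 46.85 -0.09] |47.1 rows>=5.5 dq/1.9 rows 4.4 c0.000 m1.17 q [ 0.24  0.17  0.24 -0.52 -1.56 -0.16]
d [ -11.55 -308.8  -111.47] rot [ 0.  -0.   7.2] |7.2 rows>=6.6 dq/1.9 rows 3.1 c0.000 m1.18 q [-0.3   0.38  0.23 -0.45 -1.69  0.52]
d [  0.   0. -70.] rot [0. 0. 0.] |0.0 rows>=1.4 dq/1.9 rows 0.6 c0.000 m1.20 q [-0.3   0.42  0.13 -0.45 -1.55  0.59]
d [  0.    0.  -82.5] rot [0. 0. 0.] |0.0 rows>=1.6 dq/1.9 rows 0.7 c0.000 m1.10 q [-0.3   0.5   0.03 -0.46 -1.4   0.67]
```

carry_out --increments '[[[0, 0, 0.035, 0, 0, 0, 1], [0, 0, 0.035, -0.5, 5.5, 0, 1], [0, -0.01, 0.03, -0.6, 6, 0, 1], [0, -0.02, 0.01, -0.6, 6, 0, 1], [0, -0.03, 0, -0.6, 6, 0, 1]]]'

```text
clock: 10.1
position: [524.5, 75.4, 421.4]
ee_rot: [0.736, -0.596, -0.055, -0.316]
contact_force: [0.7, 0.3, -1.2]
gripper_width: 5.2
```

carry_out --increments '[[[0, -0.035, 0, -0.6, 6, 0, 1], [0, -0.04, 0, -0.6, 6, 0, 1], [0, -0.04, 0, -0.6, 6, 0, 1], [0, -0.04, 0, -0.5, 5.3, 0, 1], [0, -0.03, 0, 0, 0, 3, 1]]]'

```text
clock: 10.6
position: [526.1, -112.1, 416.4]
ee_rot: [0.732, -0.63, -0.197, -0.168]
contact_force: [0.8, -0.8, -0.9]
gripper_width: 5.3
```

Run:
```python
from rack import *
deltas([rpose(-14,0,220)])
```

```text
clock 10.60 p [ 526.05 -112.08  416.4 ] F [ 0.79 -0.77 -0.94] T [-1.05 -0.25  0.03] w 5.3
d [ -13.1   -61.37 -148.1 ] rot [-0.   -0.14  4.05] |4.0 rows>=3.2 dq/1.9 rows 1.4 c0.000 m1.23 q [-0.3   0.39  0.18 -0.45 -1.63  0.55]
```

carry_out --increments '[[[-0.003, -0.018, -0.02, 0, 0, 1, 1], [-0.003, -0.018, -0.035, 0, 0, 1, 1], [-0.003, -0.015, -0.035, 0, 0, 1, 1], [-0.003, -0.005, -0.03, 0, 0, 1, 1], [0, 0, -0.015, 0, 0, 0, 1]]]'

```text
clock: 11.1
position: [511.7, -166.0, 279.7]
ee_rot: [0.752, -0.605, -0.204, -0.162]
contact_force: [0.5, -0.1, -1.0]
gripper_width: 5.4
```

carry_out --increments '[[[0, 0, 0, 0, 0, 0, 1]]]'

```text
clock: 11.2
position: [512.2, -165.4, 281.3]
ee_rot: [0.753, -0.605, -0.203, -0.162]
contact_force: [0.1, 0.2, -0.5]
gripper_width: 5.3
```

Run:
```python
from rack import *
deltas([rpose(-14,0,220)])
from h import *
import pickle
d=get("scene");crop(d,90,100,140,150,5,"sc11.png")
t=get("top");crop(t,280,160,110,110,6,"top11.png")
w=get("wrist");cv2.imwrite("pics/w11.png",cv2.cvtColor(w["color"],cv2.COLOR_RGB2BGR))
pickle.dump((d,t),open("r11.pkl","wb"))
```

```text
clock 11.20 p [ 512.18 -165.45  281.29] F [ 0.11  0.24 -0.55] T [-1.07 -0.28 -0.02] w 5.3
d [  0.77  -8.01 -12.98] rot [-0.07 -0.14  0.11] |0.2 rows>=0.3 dq/1.9 rows 0.1 c0.000 m1.23 q [-0.3   0.39  0.18 -0.45 -1.63  0.55]
```

View pics/sc11.png

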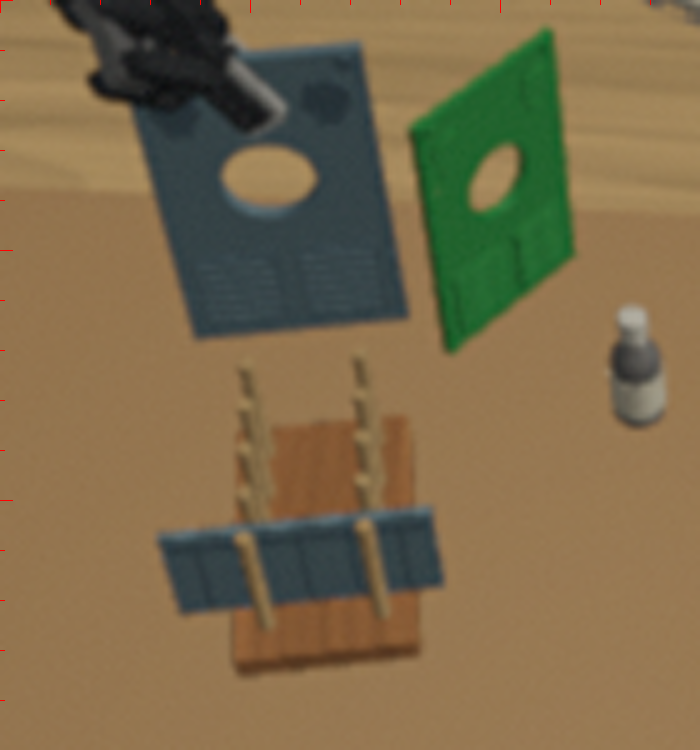

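View pics/top11.png

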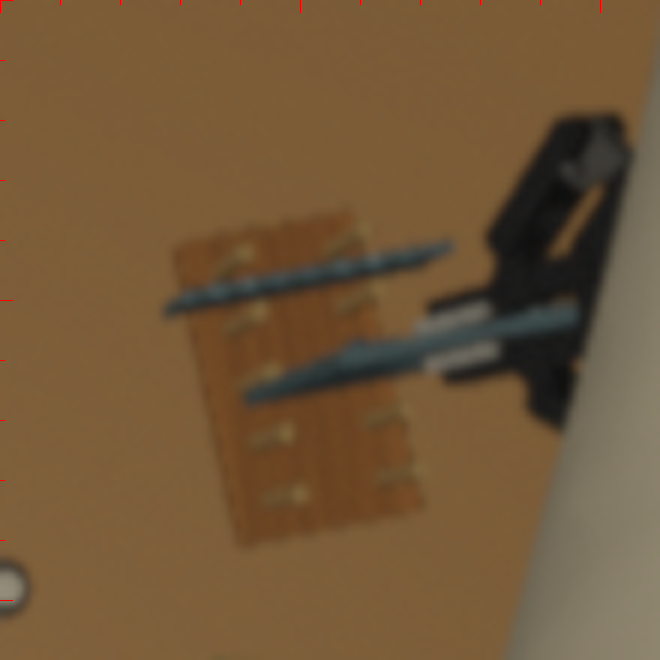

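View pics/w11.png

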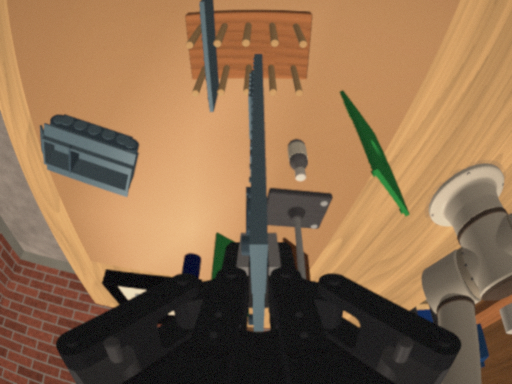

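```bash
cat > deck.py <<'E'
from rack import *
from h import proj,onz,tri
def deck_from_tool(p,r):
    # plate frame: base tool for al=0 -> rotate back
    M=r.as_matrix(); g=p-18.7*M[:,2]; x=-M[:,1]  # face normal
    rb=R.from_rotvec(np.radians(AL)*(M[:,1]))*r
    # rb has tool z = -plate z
    b1=(R.from_rotvec(np.radians(AL)*( x)).inv()*r) 
    z=-b1.as_matrix()[:,2]; y=np.cross(z,x)
    mid=g-z*(GG+12.5)-y*YY
    return mid,np.c_[x,y,z]
E
python3 - <<'E'
from deck import *
import pickle
d,t=pickle.load(open("r11.pkl","rb"))
p,r,q,s=cur(); mid,A=deck_from_tool(p,r); print(mid,A)
C=np.array([[3,50,-82.5],[3,-50,-82.5],[3,50,82.5],[3,-50,82.5],[3,0,12.5]])
W=mid+C@A.T
pr=proj(d,W); print("scene crop px pred",(pr-[90,100]+.5)*5-.5)
pr=proj(t,mid+np.array([[0,50,-82.5],[0,-50,-82.5],[0,50,82.5],[0,-50,82.5]])@A.T); print("top crop px pred",(pr-[280,160]+.5)*6-.5)
E
```

```text
[ 515.44 -172.31  237.55] [[ 0.98 -0.22 -0.01]
 [ 0.22  0.98  0.  ]
 [ 0.01 -0.    1.  ]]
scene crop px pred [[402.15 318.  ]
 [184.35 338.88]
 [355.58  43.54]
 [110.92  63.97]
 [260.98 177.92]]
top crop px pred [[248.47 393.5 ]
 [478.18 348.2 ]
 [343.83 353.24]
 [621.4  298.62]]
```

The scene image puts the deck within 1–2 px of the prediction: bottom corners seen at (197,338) and (408,318), predicted at (184,339) and (402,318). The only offset is along the slot, about 4 mm toward +y, which does not matter much. I'll line up just above the dowels and check once more.

Run:
```python
from deck import *
deltas([rpose(-15.5,-2,185),rpose(-15.5,-2,98.5)])
```

```text
clock 11.35 p [ 513.75 -165.97  285.83] F [-0.5  -0.17 -0.17] T [-1.11 -0.2  -0.01] w 5.2
d [ -1.83  -9.77 -52.52] rot [0.16 0.37 0.03] |0.4 rows>=1.1 dq/1.9 rows 0.4 c0.000 m1.20 q [-0.3   0.42  0.13 -0.45 -1.57  0.59]
d [  0.    0.  -86.5] rot [0. 0. 0.] |0.0 rows>=1.7 dq/1.9 rows 0.7 c0.000 m1.10 q [-0.3   0.5   0.03 -0.45 -1.4   0.67]
```

carry_out --increments '[[[-0.001, -0.005, -0.02, 0.1, 0.2, 0, 1], [-0.001, -0.005, -0.02, 0.1, 0.2, 0, 1], [0, 0, -0.012, 0, 0, 0, 1], [0, 0, 0, 0, 0, 0, 1], [0, 0, 0, 0, 0, 0, 1]]]'

```text
clock: 11.85
position: [511.5, -176.0, 233.4]
ee_rot: [0.753, -0.604, -0.203, -0.162]
contact_force: [-0.5, -0.1, -0.1]
gripper_width: 5.4
```

Run:
```python
from deck import *
deltas([rpose(-15.5,-2,185)])
import h
from h import crop,get
d=get("scene");t=get("top");crop(d,100,120,100,110,7,"sc12.png");crop(t,295,180,80,80,7,"top12.png")
p,r,q,s=cur(); mid,A=deck_from_tool(p,r); print(mid,"rack",(mid-RC)@ru,(mid-RC)@rv)
C=np.array([[3,50,-82.5],[3,-50,-82.5],[3,50,82.5],[3,-50,82.5],[3,0,12.5]])
print("scene",(proj(d,mid+C@A.T)-[100,120]+.5)*7-.5)
C=np.array([[-3,50,-82.5],[3,50,-82.5],[-3,50,82.5],[3,50,82.5]])
print("top",(proj(t,mid+C@A.T)-[295,180]+.5)*7-.5)
```

```text
clock 11.85 p [ 511.49 -175.95  233.37] F [-0.52 -0.07 -0.07] T [-1.05 -0.24 -0.05] w 5.4
d [ 0.43  0.22 -0.07] rot [-0.05 -0.1   0.03] |0.1 rows>=0.0 dq/1.9 rows 0.0 c0.000 m1.20 q [-0.3   0.42  0.13 -0.45 -1.57  0.59]
[ 512.89 -182.18  185.33] rack -15.958816757768792 -2.1501084394006433
scene [[485.74 400.85]
 [191.68 430.95]
 [419.56  44.99]
 [ 90.42  75.02]
 [293.53 220.57]]
top [[184.09 348.29]
 [180.55 332.83]
 [290.11 306.18]
 [285.73 287.72]]
```

View pics/sc12.png

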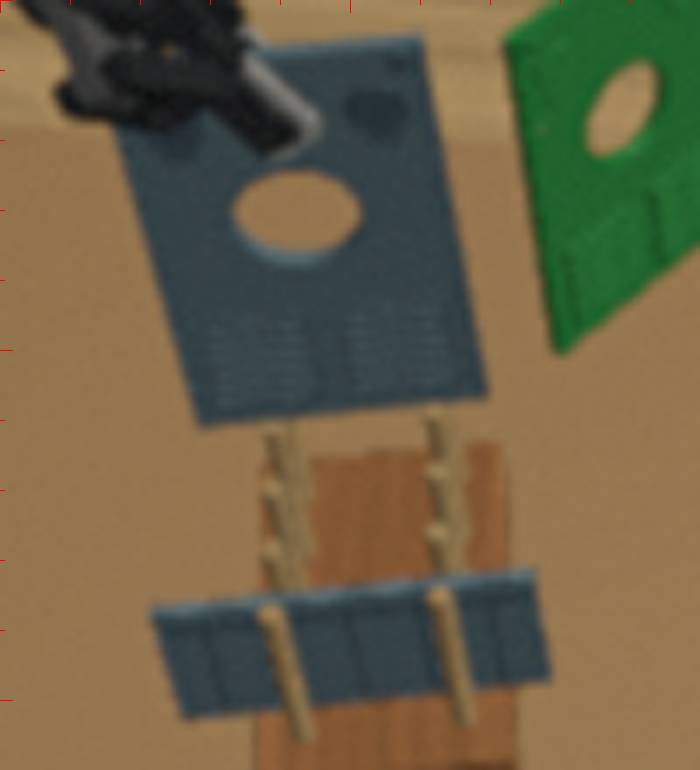

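View pics/top12.png

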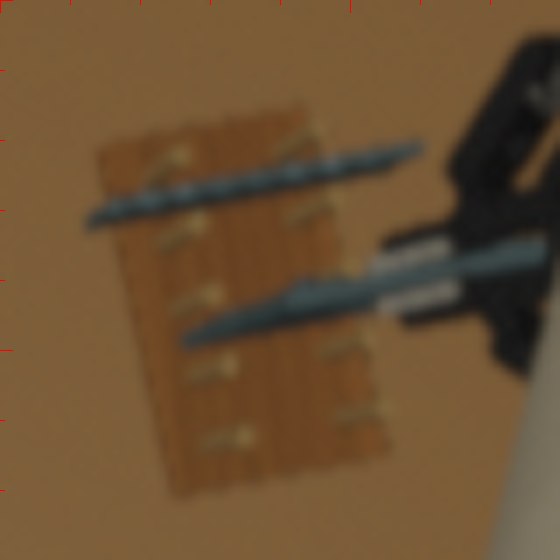

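The bottom corner in the top view lies at (185, 332–348), exactly as predicted, and midway between the dowel pairs at rack x ≈ -16. I'll lower it.

carry_out --increments '[[[0, 0, -0.015, 0, 0, 0, 1], [0, 0, -0.02, 0, 0, 0, 1], [0, 0, -0.02, 0, 0, 0, 1], [0, 0, -0.015, 0, 0, 0, 1], [0, 0, 0, 0, 0, 0, 1]]]'

```text
clock: 12.45
position: [509.6, -175.3, 159.6]
ee_rot: [0.752, -0.605, -0.206, -0.161]
contact_force: [0.1, 0.7, -0.6]
gripper_width: 5.2
```

Run:
```python
from deck import *
deltas([rpose(-15.5,-2,99)])
from h import crop,get
t=get("top");crop(t,295,180,80,80,7,"top13.png")
d=get("scene");crop(d,100,120,100,110,7,"sc13.png")
```

```text
clock 12.45 p [ 509.62 -175.3   159.59] F [ 0.1   0.72 -0.64] T [-1.11 -0.19  0.03] w 5.2
d [  2.31  -0.43 -12.29] rot [-0.23 -0.5   0.07] |0.6 rows>=0.3 dq/1.9 rows 0.1 c0.000 m1.10 q [-0.3   0.5   0.03 -0.45 -1.4   0.67]
```

View pics/sc13.png

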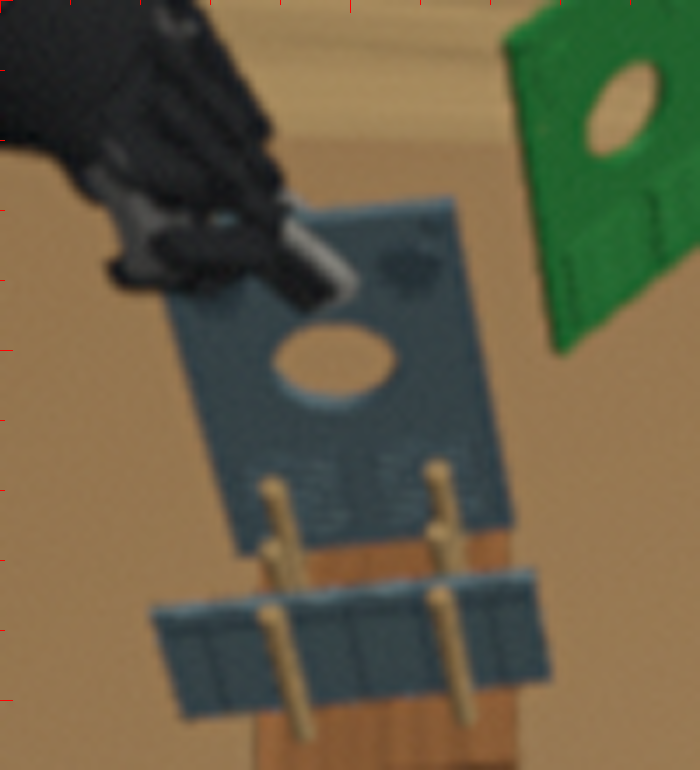

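View pics/top13.png

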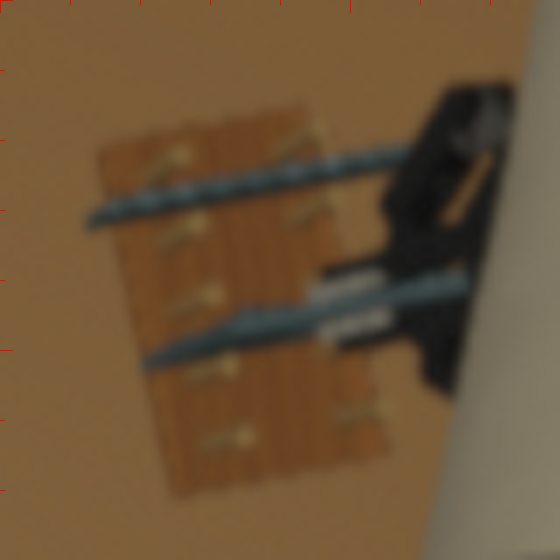

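The deck is inside the slot, with dowels on both sides and no contact force. I'll trim x by +2 mm and lower the rest slowly.

carry_out --increments '[[[0.002, 0, 0, -0.2, -0.4, 0, 1], [0, 0, -0.004, 0, 0, 0, 1], [0, 0, -0.004, 0, 0, 0, 1], [0, 0, -0.002, 0, 0, 0, 1], [0, 0, 0, 0, 0, 0, 1]]]'

```text
clock: 13.05
position: [512.7, -175.8, 151.8]
ee_rot: [0.754, -0.604, -0.201, -0.162]
contact_force: [-0.4, 0.3, -0.6]
gripper_width: 5.3
```

Run:
```python
from deck import *
deltas([rpose(-15.5,-2,98.5)])
p,r,q,s=cur(); mid,A=deck_from_tool(p,r); print(mid,"rack",(mid-RC)@ru,(mid-RC)@rv)
```

```text
clock 13.05 p [ 512.66 -175.84  151.77] F [-0.44  0.25 -0.59] T [-1.01 -0.28 -0.04] w 5.3
d [-0.73  0.11 -4.97] rot [0.08 0.14 0.06] |0.2 rows>=0.1 dq/1.9 rows 0.0 c0.000 m1.10 q [-0.3   0.5   0.03 -0.45 -1.4   0.67]
[ 514.15 -182.11  103.48] rack -14.713132032523028 -2.352466208484232
```

carry_out --increments '[[[0, 0, -0.002, 0, 0, 0, 1], [0, 0, -0.001, 0, 0, 0, 1], [0, 0, -0.001, 0, 0, 0, 1], [0, 0, 0, 0, 0, 0, 1], [0, 0, 0, 0, 0, 0, 1]]]'

```text
clock: 13.55
position: [512.9, -176.0, 148.2]
ee_rot: [0.754, -0.604, -0.2, -0.162]
contact_force: [-0.4, -0.4, -1.5]
gripper_width: 5.3
```

Run:
```python
from deck import *
deltas([rpose(-15.5,-2,98.5)])
p,r,q,s=cur(); mid,A=deck_from_tool(p,r); print(mid,"rack",(mid-RC)@ru,(mid-RC)@rv)
```

```text
clock 13.55 p [ 512.91 -175.97  148.16] F [-0.36 -0.43 -1.53] T [-1.11 -0.26 -0.05] w 5.3
d [-0.98  0.23 -1.36] rot [0.1  0.18 0.06] |0.2 rows>=0.0 dq/1.9 rows 0.0 c0.000 m1.10 q [-0.3   0.5   0.03 -0.45 -1.4   0.67]
[ 514.44 -182.25   99.87] rack -14.467357071063095 -2.554529468372317
```

carry_out --increments '[[[0, 0, -0.001, 0, 0, 0, 1], [0, 0, -0.001, 0, 0, 0, 1], [0, 0, 0, 0, 0, 0, 1], [0, 0, 0, 0, 0, 0, 1]]]'

```text
clock: 13.95
position: [513.0, -176.0, 146.3]
ee_rot: [0.754, -0.604, -0.2, -0.162]
contact_force: [0.1, -1.0, 1.3]
gripper_width: 5.3
```

Run:
```python
from deck import *
p,r,q,s=cur(); mid,A=deck_from_tool(p,r); print(mid,"rack",(mid-RC)@ru,(mid-RC)@rv,s["contact_force"])
from h import crop,get
d=get("scene");crop(d,100,120,100,110,7,"sc14.png")
C=np.array([[3,50,-82.5],[3,-50,-82.5],[3,50,82.5],[3,-50,82.5],[3,0,12.5]])
print("scene",(proj(d,mid+C@A.T)-[100,120]+.5)*7-.5)
```

```text
[ 514.51 -182.25   98.06] rack -14.396444747227305 -2.5748310736769264 [ 0.05 -1.    1.33]
scene [[513.62 565.39]
 [234.81 594.69]
 [455.85 246.18]
 [145.84 275.6 ]
 [334.53 404.37]]
```

View pics/sc14.png

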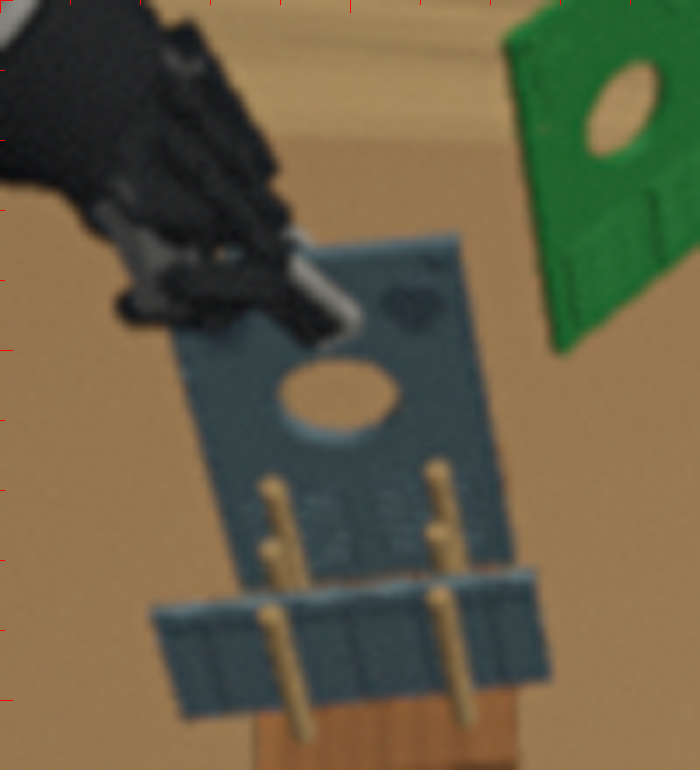

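carry_out --increments '[[[0, 0, 0, 0, 0, 0, 0.8], [0, 0, 0, 0, 0, 0, 0.65], [0, 0, 0, 0, 0, 0, 0.5], [0, 0, 0, 0, 0, 0, 0.3], [0, 0, 0, 0, 0, 0, 0]]]'

```text
clock: 14.5
position: [512.8, -175.9, 146.1]
ee_rot: [0.754, -0.604, -0.2, -0.162]
contact_force: [0.6, 0.7, -0.1]
gripper_width: 42.2
```

Run:
```python
from deck import *
p,r,q,s=cur(); print(p,s["contact_force"],s["gripper_width"])
print("tool z",r.as_matrix()[:,2])
from h import *
d=get("scene");crop(d,100,120,100,110,7,"sc15.png")
w=get("wrist");cv2.imwrite("pics/w15.png",cv2.cvtColor(w["color"],cv2.COLOR_RGB2BGR))
```

```text
[ 512.84 -175.94  146.1 ] [ 0.65  0.7  -0.15] 42.16635119905424
tool z [-0.11  0.49 -0.87]
```

View pics/sc15.png

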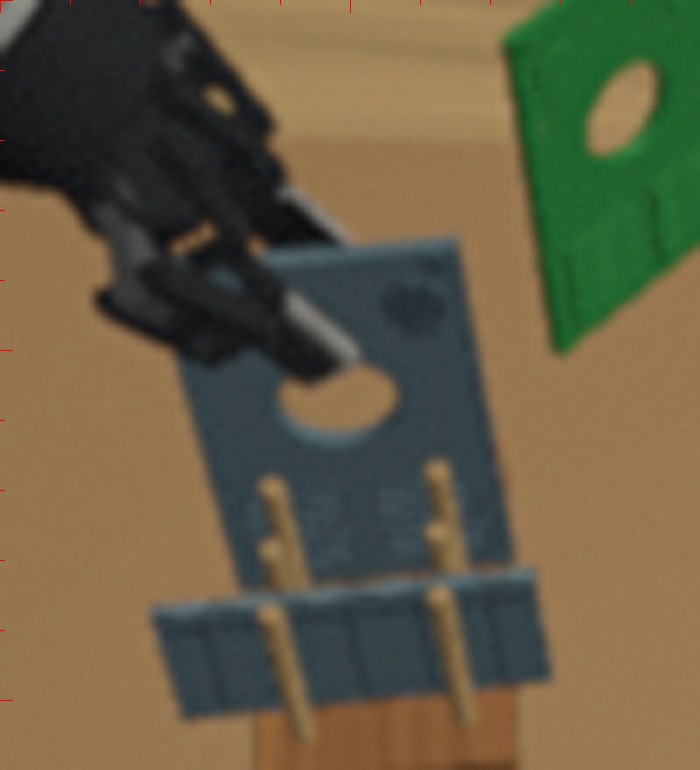

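View pics/w15.png

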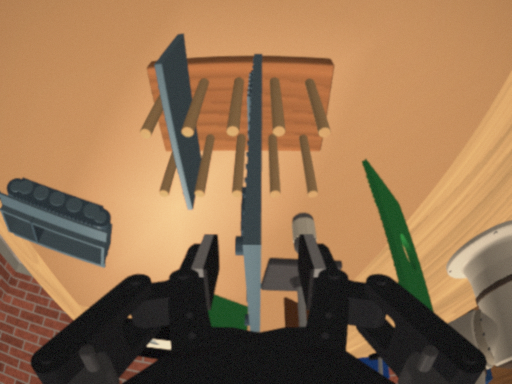

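The deck stands upright in the slot and the fingers are clear on both sides. I'll retreat along the tool axis.

carry_out --increments '[[[0.001, -0.005, 0.009, 0, 0, 0, 0], [0.002, -0.01, 0.018, 0, 0, 0, 0], [0.003, -0.015, 0.026, 0, 0, 0, 0], [0.003, -0.015, 0.026, 0, 0, 0, 0], [0.003, -0.015, 0.026, 0, 0, 0, 0]]]'

```text
clock: 15.1
position: [524.9, -236.9, 253.0]
ee_rot: [0.754, -0.604, -0.2, -0.162]
contact_force: [0.4, -0.1, -0.5]
gripper_width: 42.8
```

carry_out --increments '[[[0, -0.02, 0.04, 0, 0, 0, 0], [0, -0.02, 0.04, 0, 0, 0, 0], [0, -0.02, 0.04, 0, 0, 0, 0], [0, 0, 0, 0, 0, 0, 0], [0, 0, 0, 0, 0, 0, 0]]]'

```text
clock: 15.6
position: [524.9, -296.7, 372.5]
ee_rot: [0.754, -0.605, -0.199, -0.163]
contact_force: [0.5, -0.5, -0.4]
gripper_width: 42.8
```

Run:
```python
from deck import *
p,r,q,s=cur(); print(p,s["contact_force"],s["clock"],s["joint_vel"])
from h import *
d=get("scene");t=get("top");crop(d,100,120,100,110,7,"sc16.png");crop(t,290,170,90,90,7,"top16.png")
import pickle; pickle.dump((d,t),open("r16.pkl","wb"))
```

```text
[ 524.86 -296.72  372.5 ] [ 0.5  -0.5  -0.43] 15.6 [ 0.02  0.02 -0.07 -0.01  0.01  0.  ]
```

View pics/sc16.png

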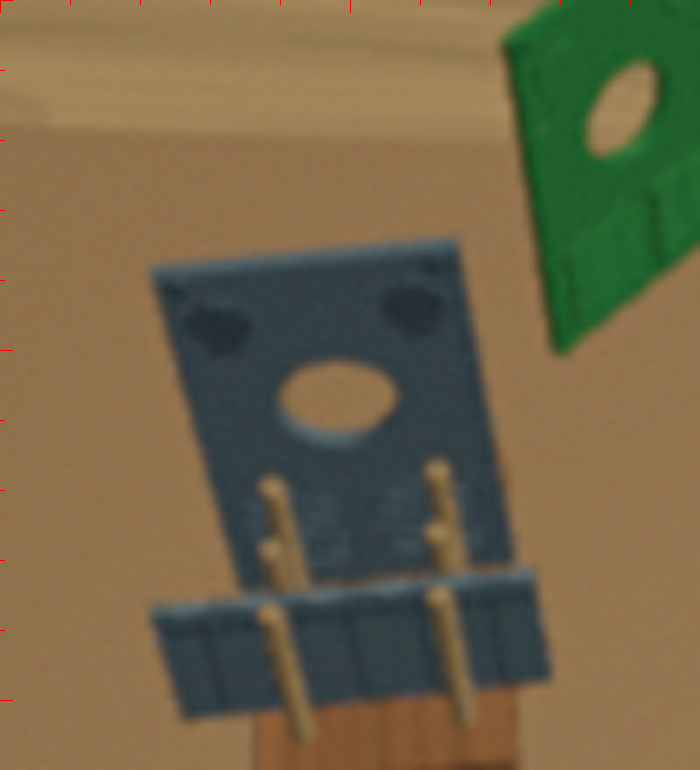

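View pics/top16.png

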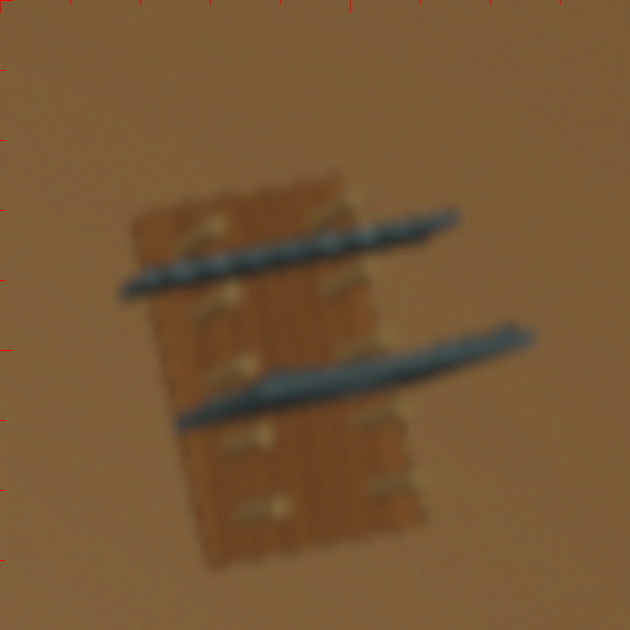

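The deck stands alone in the second slot with its front edge up, and the skirt is unmoved. One triangulation to confirm height and lean, plus a check of the other items.

Run:
```python
from deck import *
from h import *
import pickle
d0,t0=pickle.load(open("first.pkl","rb")); d,t=pickle.load(open("r16.pkl","rb"))
S=lambda p:np.array([100,120])+(np.array(p,float)+.5)/7-.5
T=lambda p:np.array([290,170])+(np.array(p,float)+.5)/7-.5
P=tri(t,T([(533,336)]),d,S([(153,268)])); print("top corner -y",P)
print("rack xy",(P[0,:3]-RC)@ru,(P[0,:3]-RC)@rv)
E1=onz(d,S([(153,268),(458,240)]),180);print("edge at z180: rack x,y",[( (p-RC)@ru,(p-RC)@rv) for p in E1])
# lower corner on board plane z=15
B=onz(d,S([(513,563)]),15); print("bottom corner",[( (p-RC)@ru,(p-RC)@rv) for p in B])
df=np.abs(t["color"].astype(int)-t0["color"].astype(int)).sum(2)>60
n,l,st,c=cv2.connectedComponentsWithStats(df.astype(np.uint8))
print("top changes",[tuple(s) for s in st[1:] if s[4]>12])
df=np.abs(d["color"].astype(int)-d0["color"].astype(int)).sum(2)>60
n,l,st,c=cv2.connectedComponentsWithStats(df.astype(np.uint8))
print("scene changes",[tuple(s) for s in st[1:] if s[4]>12])
print(arm.read_state()["clock"])
```

```text
top corner -y [[ 524.3  -229.15  180.6     0.57]]
rack xy -15.074083875378282 -50.474500413557706
edge at z180: rack x,y [(np.float64(-15.553323378265063), np.float64(-50.31471255658706)), (np.float64(-14.809898041572948), np.float64(48.36484047684042))]
bottom corner [(np.float64(-12.64151497377399), np.float64(47.00627470857823))]
top changes [(np.int32(427), np.int32(159), np.int32(69), np.int32(73), np.int32(1825)), (np.int32(507), np.int32(174), np.int32(5), np.int32(7), np.int32(22)), (np.int32(398), np.int32(187), np.int32(114), np.int32(197), np.int32(11265)), (np.int32(316), np.int32(217), np.int32(50), np.int32(14), np.int32(204)), (np.int32(200), np.int32(241), np.int32(44), np.int32(8), np.int32(201)), (np.int32(222), np.int32(317), np.int32(184), np.int32(67), np.int32(3482)), (np.int32(284), np.int32(352), np.int32(60), np.int32(32), np.int32(683))]
scene changes [(np.int32(0), np.int32(0), np.int32(36), np.int32(28), np.int32(555)), (np.int32(210), np.int32(0), np.int32(23), np.int32(54), np.int32(462)), (np.int32(225), np.int32(0), np.int32(74), np.int32(89), np.int32(2936)), (np.int32(265), np.int32(0), np.int32(18), np.int32(31), np.int32(159)), (np.int32(12), np.int32(18), np.int32(8), np.int32(6), np.int32(28)), (np.int32(0), np.int32(24), np.int32(74), np.int32(74), np.int32(2913)), (np.int32(242), np.int32(40), np.int32(4), np.int32(5), np.int32(13)), (np.int32(244), np.int32(75), np.int32(5), np.int32(7), np.int32(16)), (np.int32(256), np.int32(128), np.int32(44), np.int32(50), np.int32(1125)), (np.int32(122), np.int32(154), np.int32(52), np.int32(51), np.int32(1739)), (np.int32(273), np.int32(158), np.int32(4), np.int32(9), np.int32(25)), (np.int32(267), np.int32(166), np.int32(6), np.int32(7), np.int32(27))]
15.7
```

Top edge at z = 180.6 mm (180 expected), rack x ≈ -15 mm, y ≈ -1 mm, and almost no lean. The image changes are limited to the arm, the deck's old place and its new one. I'll hand it in.

```bash
python3 -c "
from bench import job_done
print(job_done())"
```

```text
the job is handed in; nothing more can be done
None
```

The deck is off the hook and standing in the free slot centred at x = -14 mm, front edge up. I handed the job in at about 15.7 s; `job_done` reports no verdict.

**What I did**
- **Grasp:** a straight-down grasp could not reach the 45° tip because of the joint ranges. I pinched the flat strip with the tool leaned 30° sideways in the plate's plane instead.
- **Unhooking:** I lifted the deck, tipped it to about 47° and led the opening along the wire and up over the barb. Readings at the end of each move showed wrist forces under about 2 N, which is sensor noise.
- **Placing:** I untipped and turned the deck to the rack's yaw, and lowered it into the slot. I eased the fingers open with the rear edge about 1 mm or less above the board by calculation, then backed off clear.

**Last checks**
- **Height:** the deck's upper corner triangulated at z = 180.6 mm, where a deck standing on the board would give 180.
- **Position:** the top edge sat at x ≈ -15 mm and y ≈ -1 mm in the rack frame. The bottom edge measured x ≈ -12.6 mm, so the lean is only about 0.01–0.02 rad.
- **Nothing else moved:** comparing images with the start, the only changes on the bench were the deck's old and new places and the arm. The skirt, hull, bottles and look-alikes showed no change.

**Disagreement:** with the deck in hand, the camera placed it about 4 mm further along the slot than the arm pose predicted. The limit in that direction is 30 mm, so I did not pursue it. No check failed.

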